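# Hang rinsed measuring cylinders mouth down on the pull-out drying stand

### The arm

A 7-joint arm with a two-finger parallel gripper is mounted at the origin on a cart in front of the work surface, level with it; the furniture and walls round the work are solid. World frame = base frame: x ahead of the robot, y to its left, z up, the work surface at z = 0. Lengths are in m, angles in rad, forces in N, time in s.
With the tool pointing down it reaches from about 0.425 to 0.925 m from the base axis. Payload 6.8 kg.
Tool frame: the origin (TCP) lies at the very end of the fingers, on their centre line; the grasp point (between the pads) lies 19 mm behind it; z points along the fingers, x is the direction in which the jaws open and shut, and the axes are right-handed (so a half turn about z gives the same grasp; the last joint's range is limited). The gripper opens to 85 mm and grips with 20 to 120 N. Pads are 22 mm wide; open, the fingers measure 114 mm over their backs; the gripper's body (76 mm by 85 mm) begins 54 mm behind the grasp point. The pads swing forward as they close: fully open they stand 13 mm farther back than shut.
Start: joints at [-1.379, 0.477, 0.022, 1.555, -0.011, 1.109, -0.083], TCP at [0.199, 0.645, 0.231] pointing down, gripper open.
Joint ranges: [-2.96, 2.96], [-0.34, 2.1], [-1.41, 1.46], [0.24, 2.44], [-1.37, 4.51], [0.17, 1.92], [-2.96, 2.96]. Speed limits (rad/s): [2.39, 2.39, 3.14, 3.14, 3.14, 3.14, 3.14].

### API

Orientations are given as a rotation vector (axis times angle).
In Python, from bench import get_obs, imaging, hand_in gives the robot as it stands.
- The arm moves only by the tool send_rows, never from a script. Its argument "motion" is a list of rows, each an object with "dp": the shift along the world's x, y, z in m, a list of three; "rot": the turn, a rotation vector about the world's x, y, z in rad, a list of three; "grip": the finger opening in m, from 0 to 0.0854. In form: [{"dp": [dx, dy, dz], "rot": [ax, ay, az], "grip": grip}, ...]. A call has 1 to 20 rows; each row shifts and turns the pose as measured when the row begins; what a row does not reach is not made up. A row lasts 1/8 s, in which the tool goes at most 62.5 mm and 10.7 degrees, less where a joint would pass 70% of its speed; a pose out of reach is approached as far as the arm can. A call is refused whole if a number of a shift passes 0.0625 or a number of a turn 0.188, either way. A call with a gripper value outside its range is refused whole. The fingers move at their own pace and stop on an object; "grip_force" is the grip in N (left out, the last holds). Time passes only in rows, so rows that do not move let the fingers close. It gives the time, the measured TCP pose, the force and the opening at its end, in the units of the state.
- get_obs(): the state, without advancing time (a new reading comes with each control period).
- imaging.grab_frame(name): name is "side" or "top"; returns a dict with "img" (400x640x3 uint8, red, green, blue), "fx", "fy", "cx", "cy" (pixels), "R" (3x3) and "t" (3): a world point X has camera coordinates R X + t. Camera axes: x right, y down, z forward; pixel columns grow to the right and rows downward; lengths in m; the calibration is good to about 2 mm. A picture is of the moment at which its call begins. There is no depth.
- hand_in(): hands the job in, once; it reports no verdict.
The state is a dict: "clock": time; "joints": joint angles; "qvel": joint speeds; "tau": joint torques, N m; "tcp_pos": TCP position; "orientation": TCP orientation; "contact_force": force on the tool from outside, world axes, zero at the start; "moment": the same for the moment, N m; "grip_width": finger opening in m.
Only numpy, scipy, OpenCV 4.12 (cv2) and the standard library are available. Lean on these libraries where they do the work, as an engineer would, in place of code of your own. Each camera call takes 0.05 s, during which the arm holds its last target. There are 200 camera calls.

### The job

Hang the rinsed measuring cylinders up to drain: pull up the spring plunger of the drying stand and twist it into its rest notch so that it stays up, draw the peg carriage all the way out, and set every cylinder lying on the bench mouth down over a peg of its own, right down on the carriage. Then push the carriage all the way home and turn the plunger back so that it drops and locks it; leave the timer, the dish and the tally counter where they are.

Things in the scene. Friction and masses are not known exactly. Their poses are not given: they have to be found in the camera images.
- plunger (a joint): lift of the upright spring plunger at the stand's front right (-y) corner, m: 0 down, its tip 6 mm deep in the carriage's hole (locked when home); stop at 0.015. Spring 5 to 7.5 N downward. A cross pin in a slotted collar lets it turn only above 0.011; turned to 1.2 rad and let down it rests in a notch at about 0.0085. With the carriage out it would rest on the carriage at 0.006
- plunger_turn (a joint): turn of the plunger knob about the vertical, rad, counter-clockwise from above: 0 over the slot (the pin can drop), stop at 1.35, rest notch 1.1 to 1.35; to turn it back lift it again until plunger is above 0.011 (about 2 mm above rest). Little friction
- knob_grip (a point): middle of the gripping height of the plunger's round black knurled knob, on its axis: knob 24 mm in diameter, 26 mm high (from 15 mm below this point to 11 mm above it), 83 mm above the worktop when down; white line on top along its x axis
- stand: the drying stand, fixed to the worktop: white base plate 215 x 330 x 12 mm with a clear cover (roof at 206 mm, closed at the far side and both ends, open towards the robot) over its far 55 mm. Origin at the underside; +x points to the far, covered side, so the carriage comes out along its -x
- carriage (a joint): travel of the grey peg carriage (plate 210 x 280 mm, top 30 mm above the worktop) out of the stand towards the robot along the stand's -x, m: 0 home (pegs under the cover, locked by the plunger), 0.12 fully out (stop). Slides with about 1.5 N of friction and stays where it is left
- handle_grip (a point): middle of the carriage's steel handle, a horizontal round bar 10 mm thick, 80 mm long along the stand's y, 86 mm above the worktop, between two posts; free space below it. It travels with the carriage; the pegs stand 105 mm beyond it
- peg_0 (a point): foot of the right-hand (-y) drying peg, where it leaves the carriage top (30 mm above the worktop): upright white peg 10 mm in diameter, 75 mm tall, 80 mm from its neighbour; x axis as the stand's; travels with the carriage
- peg_1 (a point): foot of the middle drying peg, where it leaves the carriage top (30 mm above the worktop): upright white peg 10 mm in diameter, 75 mm tall, 80 mm from its neighbour; x axis as the stand's; travels with the carriage
- peg_2 (a point): foot of the left-hand (+y) drying peg, where it leaves the carriage top (30 mm above the worktop): upright white peg 10 mm in diameter, 75 mm tall, 80 mm from its neighbour; x axis as the stand's; travels with the carriage
- cylinder_0: milky plastic measuring cylinder, 0.12 kg, 132 mm long, lying (may be absent). Origin under its mid-length, 20 mm below the axis; +x runs from foot to mouth. Solid round foot 40 mm wide, 12 thick; open tube 28 mm outside, 23 inside; grey 40 mm square guard 18 mm from the mouth. Mass centre 63 mm from the foot: pinched across the foot it stays level in a firm grip, swings mouth down in a slack one
- cylinder_0_foot (a point): centre of that cylinder's foot (on the axis, half-way through the 12 mm), 20 mm above the worktop while lying; the foot is smooth: pinched across it, a grip eased to 1 to 2 N lets the cylinder swing, less drops it
- cylinder_0_mouth (a point): centre of that cylinder's mouth, on the axis, 126 mm from the foot point; the rim is flat, so the cylinder can also stand upside down on the worktop by itself
- cylinder_1: milky plastic measuring cylinder, 0.12 kg, 132 mm long, lying (may be absent). Origin under its mid-length, 20 mm below the axis; +x runs from foot to mouth. Solid round foot 40 mm wide, 12 thick; open tube 28 mm outside, 23 inside; grey 40 mm square guard 18 mm from the mouth. Mass centre 63 mm from the foot: pinched across the foot it stays level in a firm grip, swings mouth down in a slack one
- cylinder_1_foot (a point): centre of that cylinder's foot (on the axis, half-way through the 12 mm), 20 mm above the worktop while lying; the foot is smooth: pinched across it, a grip eased to 1 to 2 N lets the cylinder swing, less drops it
- cylinder_1_mouth (a point): centre of that cylinder's mouth, on the axis, 126 mm from the foot point; the rim is flat, so the cylinder can also stand upside down on the worktop by itself
- cylinder_2: milky plastic measuring cylinder, 0.12 kg, 132 mm long, lying (may be absent). Origin under its mid-length, 20 mm below the axis; +x runs from foot to mouth. Solid round foot 40 mm wide, 12 thick; open tube 28 mm outside, 23 inside; grey 40 mm square guard 18 mm from the mouth. Mass centre 63 mm from the foot: pinched across the foot it stays level in a firm grip, swings mouth down in a slack one
- cylinder_2_foot (a point): centre of that cylinder's foot (on the axis, half-way through the 12 mm), 20 mm above the worktop while lying; the foot is smooth: pinched across it, a grip eased to 1 to 2 N lets the cylinder swing, less drops it
- cylinder_2_mouth (a point): centre of that cylinder's mouth, on the axis, 126 mm from the foot point; the rim is flat, so the cylinder can also stand upside down on the worktop by itself
- timer: bystander: small white bench timer 42 x 68 x 54 mm, origin at the underside
- petri: bystander: flat round dish 55 mm across, 11 mm high, origin at the underside
- tally: bystander: round hand tally counter 58 x 64 x 20 mm, origin at the underside; a wall shelf overhangs the bench beyond it, about 0.6 m up, so keep the wrist low there
There are look-alikes about, which are no part of the job. Leave any green look-alike of the cylinder_0 alone.

How it is judged:
On the way, in this order (a step that is already met when the one before it is completed fails the run):
1. the plunger is resting in its notch, let go, with the carriage still home (value of joint plunger above 0.0075 m and value of joint plunger_turn above 1 rad and distance between the grasp point and knob_grip above 0.03 m and value of joint carriage below 0.01 m), for 0.2 s.
2. the carriage is drawn all the way out (value of joint carriage above 0.112 m), for 0.2 s.
3. every cylinder hangs mouth down over a peg, let go, with the carriage still out (((horizontal distance between cylinder_0_mouth and peg_0 below 0.014 m and horizontal distance between cylinder_0_foot and peg_0 below 0.02 m and z of cylinder_0_mouth in the frame of peg_0 below 0.005 m and z of cylinder_0_foot in the frame of peg_0 above 0.11 m) or (horizontal distance between cylinder_0_mouth and peg_1 below 0.014 m and horizontal distance between cylinder_0_foot and peg_1 below 0.02 m and z of cylinder_0_mouth in the frame of peg_1 below 0.005 m and z of cylinder_0_foot in the frame of peg_1 above 0.11 m) or (horizontal distance between cylinder_0_mouth and peg_2 below 0.014 m and horizontal distance between cylinder_0_foot and peg_2 below 0.02 m and z of cylinder_0_mouth in the frame of peg_2 below 0.005 m and z of cylinder_0_foot in the frame of peg_2 above 0.11 m)) and ((horizontal distance between cylinder_1_mouth and peg_0 below 0.014 m and horizontal distance between cylinder_1_foot and peg_0 below 0.02 m and z of cylinder_1_mouth in the frame of peg_0 below 0.005 m and z of cylinder_1_foot in the frame of peg_0 above 0.11 m) or (horizontal distance between cylinder_1_mouth and peg_1 below 0.014 m and horizontal distance between cylinder_1_foot and peg_1 below 0.02 m and z of cylinder_1_mouth in the frame of peg_1 below 0.005 m and z of cylinder_1_foot in the frame of peg_1 above 0.11 m) or (horizontal distance between cylinder_1_mouth and peg_2 below 0.014 m and horizontal distance between cylinder_1_foot and peg_2 below 0.02 m and z of cylinder_1_mouth in the frame of peg_2 below 0.005 m and z of cylinder_1_foot in the frame of peg_2 above 0.11 m)) and ((horizontal distance between cylinder_2_mouth and peg_0 below 0.014 m and horizontal distance between cylinder_2_foot and peg_0 below 0.02 m and z of cylinder_2_mouth in the frame of peg_0 below 0.005 m and z of cylinder_2_foot in the frame of peg_0 above 0.11 m) or (horizontal distance between cylinder_2_mouth and peg_1 below 0.014 m and horizontal distance between cylinder_2_foot and peg_1 below 0.02 m and z of cylinder_2_mouth in the frame of peg_1 below 0.005 m and z of cylinder_2_foot in the frame of peg_1 above 0.11 m) or (horizontal distance between cylinder_2_mouth and peg_2 below 0.014 m and horizontal distance between cylinder_2_foot and peg_2 below 0.02 m and z of cylinder_2_mouth in the frame of peg_2 below 0.005 m and z of cylinder_2_foot in the frame of peg_2 above 0.11 m)) and contact force between each of cylinder_0, cylinder_1, cylinder_2 and the fingers below 0.1 N and value of joint carriage above 0.1 m), for 0.2 s.
4. the carriage is pushed home (value of joint carriage below 0.004 m), for 0.2 s.
At the end, for the whole second after the job is handed in: every cylinder present stands mouth down over a peg of its own (mouth within 14 mm and foot within 20 mm of the peg's line, mouth within 5 mm of the carriage top), let go; carriage home within 4 mm; plunger down within 3 mm (((horizontal distance between cylinder_0_mouth and peg_0 below 0.014 m and horizontal distance between cylinder_0_foot and peg_0 below 0.02 m and z of cylinder_0_mouth in the frame of peg_0 below 0.005 m and z of cylinder_0_foot in the frame of peg_0 above 0.11 m) or (horizontal distance between cylinder_0_mouth and peg_1 below 0.014 m and horizontal distance between cylinder_0_foot and peg_1 below 0.02 m and z of cylinder_0_mouth in the frame of peg_1 below 0.005 m and z of cylinder_0_foot in the frame of peg_1 above 0.11 m) or (horizontal distance between cylinder_0_mouth and peg_2 below 0.014 m and horizontal distance between cylinder_0_foot and peg_2 below 0.02 m and z of cylinder_0_mouth in the frame of peg_2 below 0.005 m and z of cylinder_0_foot in the frame of peg_2 above 0.11 m)) and ((horizontal distance between cylinder_1_mouth and peg_0 below 0.014 m and horizontal distance between cylinder_1_foot and peg_0 below 0.02 m and z of cylinder_1_mouth in the frame of peg_0 below 0.005 m and z of cylinder_1_foot in the frame of peg_0 above 0.11 m) or (horizontal distance between cylinder_1_mouth and peg_1 below 0.014 m and horizontal distance between cylinder_1_foot and peg_1 below 0.02 m and z of cylinder_1_mouth in the frame of peg_1 below 0.005 m and z of cylinder_1_foot in the frame of peg_1 above 0.11 m) or (horizontal distance between cylinder_1_mouth and peg_2 below 0.014 m and horizontal distance between cylinder_1_foot and peg_2 below 0.02 m and z of cylinder_1_mouth in the frame of peg_2 below 0.005 m and z of cylinder_1_foot in the frame of peg_2 above 0.11 m)) and ((horizontal distance between cylinder_2_mouth and peg_0 below 0.014 m and horizontal distance between cylinder_2_foot and peg_0 below 0.02 m and z of cylinder_2_mouth in the frame of peg_0 below 0.005 m and z of cylinder_2_foot in the frame of peg_0 above 0.11 m) or (horizontal distance between cylinder_2_mouth and peg_1 below 0.014 m and horizontal distance between cylinder_2_foot and peg_1 below 0.02 m and z of cylinder_2_mouth in the frame of peg_1 below 0.005 m and z of cylinder_2_foot in the frame of peg_1 above 0.11 m) or (horizontal distance between cylinder_2_mouth and peg_2 below 0.014 m and horizontal distance between cylinder_2_foot and peg_2 below 0.02 m and z of cylinder_2_mouth in the frame of peg_2 below 0.005 m and z of cylinder_2_foot in the frame of peg_2 above 0.11 m)) and contact force between each of cylinder_0, cylinder_1, cylinder_2 and the fingers below 0.1 N and value of joint carriage below 0.004 m and value of joint plunger below 0.003 m and velocity of joint carriage below 0.01 m/s); the robot touches nothing.
It fails at once if the timer is pushed more than 40 mm from its place (distance of timer from where it was at the start of the episode above 0.04 m).
It fails at once if the petri is pushed more than 40 mm from its place (distance of petri from where it was at the start of the episode above 0.04 m).
It fails at once if the tally is pushed more than 40 mm from its place (distance of tally from where it was at the start of the episode above 0.04 m).
Of cylinder_0, cylinder_1, cylinder_2 only 2 to 3 are there at a start; the rules pass over those that are not, and their reading is None.
At some moment in a run one of cylinder_0, cylinder_1, cylinder_2 may be knocked a few centimetres aside while the robot is not near it.
It also fails if it takes over 210 s, if anything falls off the work surface, if the arm or the gripper's body presses on something with over 40 N, if the wrist force passes 120 N, or if a joint passes its speed limit or range.

## Working session

There is one attempt and no reset: what is moved stays moved. The work goes in short steps, Python scripts to look and compute and a tool call to move; the robot and the scene stay as the last step left them, time stands still between calls to the robot, and variables do not carry over. Pictures are saved under pics/ and viewed, about 12 in all and at most 16, crops included, and the job is handed in when it is done.

Besides the shell and the picture viewer there is one more tool, called as name(argument=value, ...) on one line, values as JSON. send_rows: Moves the arm, as the interface text tells. Its arguments: {"type":"object","properties":{"motion":{"type":"array","items":{"type":"object","properties":{"dp":{"type":"array","items":{"type":"number"}},"rot":{"type":"array","items":{"type":"number"}},"grip":{"type":"number"}}}},"grip_force":{"type":"number"}},"required":["motion"]}

```bash
mkdir -p pics; ls; cat > h.py <<'E'
import numpy as np, cv2
from bench import get_obs, imaging, hand_in
def grab(n):
    return imaging.grab_frame(n)
def save(f,name,box=None,s=1):
    im=f["img"][...,::-1]
    if box: im=im[box[1]:box[3],box[0]:box[2]]
    if s!=1: im=cv2.resize(im,None,fx=s,fy=s,interpolation=cv2.INTER_CUBIC)
    cv2.imwrite("pics/"+name+".png",im)
def ray(f,u,v):
    R=np.array(f["R"]);t=np.array(f["t"])
    return -R.T@t, R.T@np.array([(u-f["cx"])/f["fx"],(v-f["cy"])/f["fy"],1])
def onz(f,u,v,z):
    c,d=ray(f,u,v); return c+d*(z-c[2])/d[2]
def proj(f,X):
    p=np.array(f["R"])@np.array(X)+np.array(f["t"]); return p[0]/p[2]*f["fx"]+f["cx"],p[1]/p[2]*f["fy"]+f["cy"]
def tri(f,a,g,b):
    c1,d1=ray(f,*a);c2,d2=ray(g,*b)
    s=np.linalg.lstsq(np.c_[d1,-d2],c2-c1,rcond=None)[0]
    p,q=c1+d1*s[0],c2+d2*s[1]; return (p+q)/2,np.linalg.norm(p-q)
E
python3 - <<'E'
from h import *
np.set_printoptions(precision=4,suppress=True)
for n in("top","side"):
    f=grab(n); save(f,n+"0",s=1.25); print(n,ray(f,320,200),f["fx"],f["cx"])
print(get_obs())
E
```

```text
pics
top (array([ 0.3986, -0.0804,  1.2177]), array([ 0.1462,  0.0115, -0.9892])) 454.8324194164811 320.95175213467206
side (array([ 0.138 , -0.6688,  1.0659]), array([ 0.3568,  0.4747, -0.8046])) 484.8806397034567 316.4842070924222
{'clock': 0.1, 'joints': array([-1.3791,  0.4777,  0.0224,  1.5563, -0.0115,  1.1093, -0.0831]), 'qvel': array([ 0.0009, -0.0015,  0.0031, -0.0017,  0.0009, -0.0003, -0.0002]), 'tau': array([  0.0039, -59.7764,   1.6133, -28.1953,   0.0128,   0.005 ,
        -0.    ]), 'tcp_pos': array([0.1992, 0.6444, 0.2305]), 'orientation': array([ 2.5275,  1.8641, -0.0019]), 'contact_force': array([-0.4949, -1.1242, -0.0381]), 'moment': array([-0.0235, -0.0118,  0.0243]), 'grip_width': 0.08565402358873953}
```

View pics/top0.png

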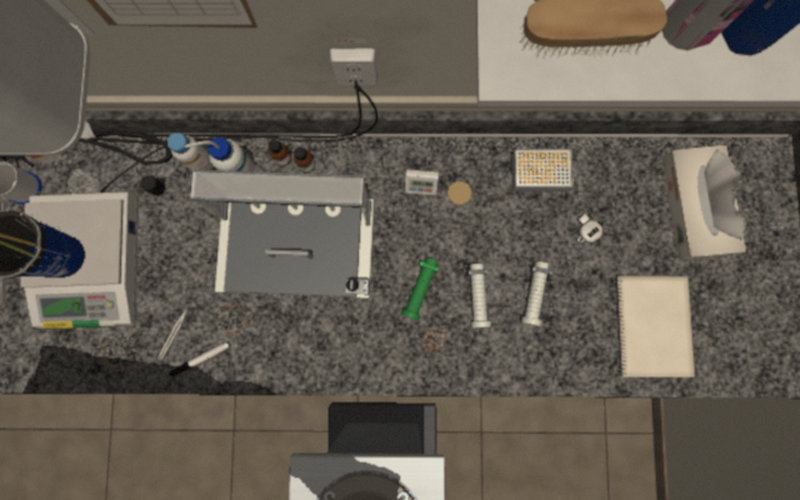

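View pics/side0.png

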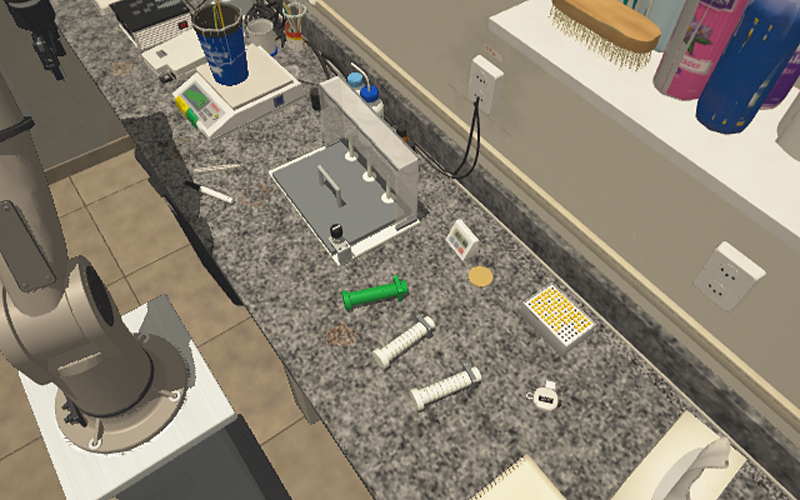

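The top view shows the stand at (150-300, 135-240)/full-res with its knob near (282,228). Two white cylinders lie at about (383,236) and (429,235), with the green look-alike at (336,231). I'll enlarge these to measure them.

```bash
python3 - <<'E'
from h import *
np.set_printoptions(precision=4,suppress=True)
f=grab("top");g=grab("side")
a=f["img"][125:265,165:305];b=f["img"][195:275,315:455];c=g["img"][130:345,210:400]
A=cv2.resize(a,(560,560),interpolation=cv2.INTER_CUBIC)
save(f,"standT",(165,130,305,250),5)
save(f,"cylT",(360,200,450,270),8)
save(g,"side1",(205,60,405,345),2.1) if 0 else save(g,"standS",(210,60,345,220),3.7)
# white masks
hsv=cv2.cvtColor(f["img"],cv2.COLOR_RGB2HSV)
m=((hsv[...,2]>165)&(hsv[...,1]<60)).astype(np.uint8)
n,l,s,ce=cv2.connectedComponentsWithStats(m)
for i in range(1,n):
    if s[i,4]>60 and s[i,1]>100: print(s[i],ce[i])
E
```

```text
[ 541  117   55   87 1910] [559.9791 163.8738]
[170 120  20  14  93] [180.828  129.0753]
[413 120  44  29 295] [436.2305 140.8136]
[325 137  25   7 126] [337.3016 139.6905]
[  20  155   84  106 2594] [ 71.739  204.1619]
[172 163  13  71 418] [177.5885 202.7608]
[260 165  12   8  63] [265.746  168.7619]
[286 169  12  53 423] [291.6619 198.2979]
[466 178  15  15 128] [472.2109 184.6328]
[379 219  13  43 318] [383.5409 240.8899]
[421 218  15  42 311] [428.6913 239.1801]
[ 495  222   60   79 4123] [524.6151 261.3805]
[286 225   9  13  63] [290.0952 232.7143]
[151 275  31  17 121] [166.2562 283.3719]
[ 285  366   70   34 1336] [332.2403 379.1452]
[232 381  21  19 266] [239.515  392.0602]
```

View pics/standT.png

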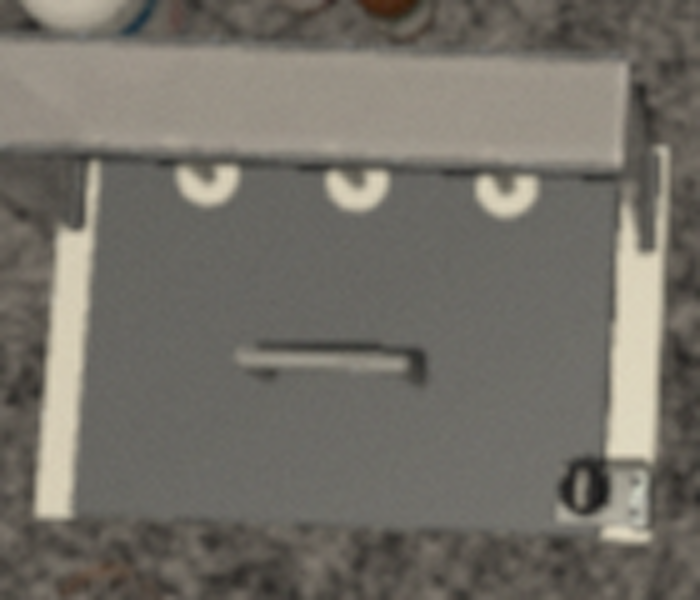

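View pics/cylT.png

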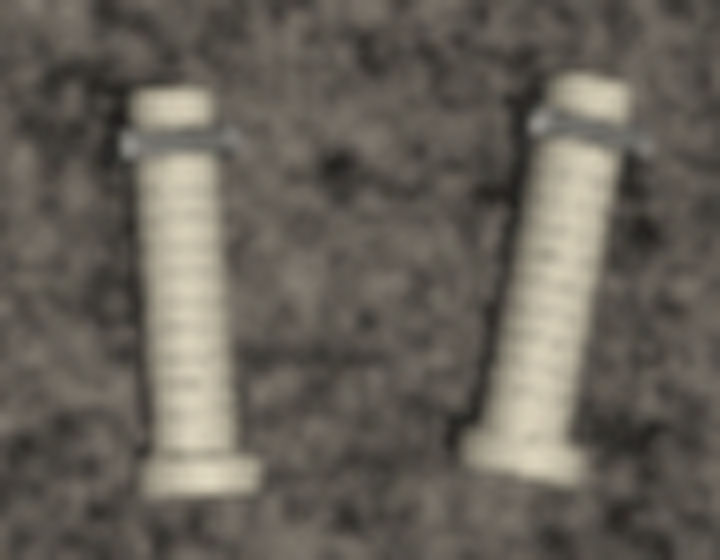

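View pics/standS.png

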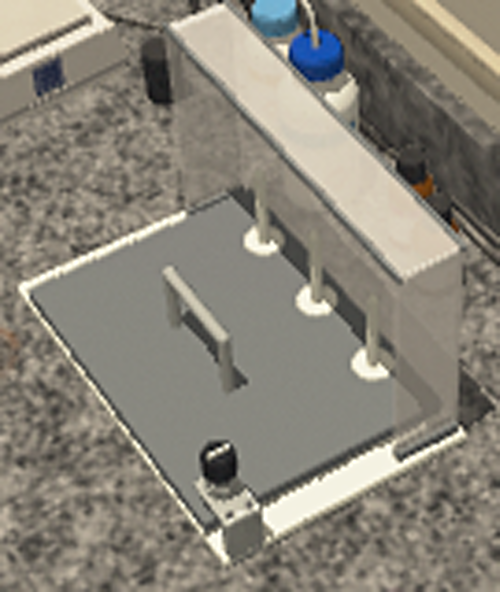

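```bash
python3 - <<'E'
from h import *
np.set_printoptions(precision=4,suppress=True)
f=grab("top");g=grab("side")
T=lambda x,y:(x/5+165-.4,y/5+130-.4)
S=lambda x,y:(x/3.7+210-.36,y/3.7+60-.36)
C=lambda x,y:(x/8+360-.44,y/8+200-.44)
print("knob",onz(f,*T(585,487),.094),tri(f,T(585,487),g,S(219,450)))
h=[onz(f,*T(237,357),.089),onz(f,*T(410,365),.089)]
print("handle",h,(h[0]+h[1])/2,tri(f,T(237,357),g,S(168,271)),tri(f,T(410,365),g,S(228,338)))
L,R=onz(f,*T(35,518),.012),onz(f,*T(650,540),.012)
d=(L-R)[:2];yaw=np.arctan2(-d[0],d[1]);print("plate",L,R,np.linalg.norm(d),"yaw",yaw, "handle yaw",np.arctan2(-(h[0]-h[1])[0],(h[0]-h[1])[1]))
L2,R2=onz(f,*T(75,515),.03),onz(f,*T(603,530),.03); d2=(L2-R2)[:2]
print("carriage front",L2,R2,np.linalg.norm(d2),np.arctan2(-d2[0],d2[1]))
for p in ((208,190),(357,193),(507,200)): print("peg foot disc",onz(f,*T(*p),.03))
for n,fo,mo in (("A",(202,475),(171,90)),("B",(526,458),(592,76))):
    a,b=onz(f,*C(*fo),.02),onz(f,*C(*mo),.02)
    print(n,"foot",a,"mouthedge",b,np.linalg.norm(a-b),"yaw",np.arctan2((b-a)[1],(b-a)[0]), "in side", proj(g,a),proj(g,b))
for p,z in((T(585,487),.094),):
    print(proj(g,onz(f,*p,z)),S(219,450))
E
```

```text
knob [0.4966 0.0275 0.094 ] (array([0.4965, 0.027 , 0.0976]), np.float64(0.00042329872739083714))
handle [array([0.5617, 0.2041, 0.089 ]), array([0.558, 0.117, 0.089])] [0.5599 0.1606 0.089 ] (array([0.5629, 0.2048, 0.0853]), np.float64(0.001415257140108679)) (array([0.559 , 0.1158, 0.0921]), np.float64(0.003108559195598465))
plate [0.4859 0.3279 0.012 ] [0.4758 0.0004 0.012 ] 0.3277155266210538 yaw -0.030828644213446162 handle yaw -0.04235492117868502
carriage front [0.4862 0.3009 0.03  ] [0.4797 0.0238 0.03  ] 0.27715352496178625 -0.023533853886827657
peg foot disc [0.6604 0.238  0.03  ]
peg foot disc [0.659  0.1582 0.03  ]
peg foot disc [0.6555 0.0779 0.03  ]
A foot [ 0.4207 -0.2366  0.02  ] mouthedge [ 0.5473 -0.2281  0.02  ] 0.1268763965392764 yaw 0.06705439264844577 in side (np.float64(304.4265296538568), np.float64(287.03476102902204)) (np.float64(344.42278104992045), np.float64(257.0520828957206))
B foot [ 0.4268 -0.3423  0.02  ] mouthedge [ 0.5526 -0.3674  0.02  ] 0.12827751446855504 yaw -0.196838355378594 in side (np.float64(333.47744342681665), np.float64(320.05764376956455)) (np.float64(382.9620607304022), np.float64(298.22369160447))
(np.float64(268.8022165870461), np.float64(182.02399521855426)) (268.82918918918915, 181.2616216216216)
```

send_rows(motion=[{"dp": [0, 0, 0.05], "rot": [0, 0, 0], "grip": 0.085}, {"dp": [0, 0, 0.05], "rot": [0, 0, 0], "grip": 0.085}, {"dp": [0.02, -0.042, 0], "rot": [0, 0, -0.09], "grip": 0.085}, {"dp": [0.02, -0.042, 0], "rot": [0, 0, -0.09], "grip": 0.085}, {"dp": [0.02, -0.042, 0], "rot": [0, 0, -0.09], "grip": 0.085}, {"dp": [0.02, -0.042, 0], "rot": [0, 0, -0.09], "grip": 0.085}, {"dp": [0.02, -0.042, 0], "rot": [0, 0, -0.09], "grip": 0.085}, {"dp": [0.02, -0.042, 0], "rot": [0, 0, -0.09], "grip": 0.085}, {"dp": [0.02, -0.042, 0], "rot": [0, 0, -0.09], "grip": 0.085}, {"dp": [0.02, -0.042, 0], "rot": [0, 0, -0.09], "grip": 0.085}, {"dp": [0.02, -0.042, 0], "rot": [0, 0, -0.09], "grip": 0.085}, {"dp": [0.02, -0.042, 0], "rot": [0, 0, -0.09], "grip": 0.085}, {"dp": [0.02, -0.042, 0], "rot": [0, 0, -0.09], "grip": 0.085}, {"dp": [0.02, -0.042, 0], "rot": [0, 0, -0.09], "grip": 0.085}, {"dp": [0.02, -0.042, 0], "rot": [0, 0, -0.09], "grip": 0.085}, {"dp": [0, 0, 0], "rot": [0, 0, 0], "grip": 0.085}], grip_force=40)

```text
clock: 2.3
tcp_pos: [0.4632, 0.0786, 0.3346]
orientation: [-3.134, -0.096, -0.007]
contact_force: [0.7, 0.6, 0.8]
grip_width: 0.0848
```

send_rows(motion=[{"dp": [0.017, -0.026, -0.045], "rot": [0, 0, 0], "grip": 0.06}, {"dp": [0.0165, -0.025, -0.045], "rot": [0, 0, 0], "grip": 0.06}, {"dp": [0, 0, -0.05], "rot": [0, 0, -0.06], "grip": 0.06}, {"dp": [0, 0, -0.04], "rot": [0, 0, 0], "grip": 0.06}, {"dp": [0, 0, 0], "rot": [0, 0, 0], "grip": 0.06}])

```text
clock: 2.92
tcp_pos: [0.4979, 0.0309, 0.1513]
orientation: [-3.132, -0.012, -0.014]
contact_force: [-0.2, -0.4, -0.7]
grip_width: 0.0602
```

```bash
cat >> h.py <<'E'
from scipy.spatial.transform import Rotation as Ro
def st():
    o=get_obs(); R=Ro.from_rotvec(o["orientation"]).as_matrix()
    print("t",o["clock"],"tcp",np.round(o["tcp_pos"],4),"xang",round(float(np.arctan2(R[1,0],R[0,0])),3),"z",np.round(R[:,2],3),"F",np.round(o["contact_force"],1),"g",round(o["grip_width"],4),"q7",np.round(o["joints"],2)); return o
E
python3 -c "
from h import *
st()"
```

```text
t 2.925 tcp [0.4979 0.0309 0.1513] xang 0.008 z [ 0.009  0.01  -1.   ] F [-0.2 -0.4 -0.7] g 0.0602 q7 [-0.67  0.32  0.58  2.08 -0.26  0.79  0.08]
```

send_rows(motion=[{"dp": [-0.001, -0.0034, -0.04], "rot": [-0.01, 0.009, 0], "grip": 0.06}, {"dp": [0, 0, -0.04], "rot": [0, 0, 0], "grip": 0.06}, {"dp": [0, 0, -0.005], "rot": [0, 0, 0], "grip": 0.06}, {"dp": [0, 0, 0], "rot": [0, 0, 0], "grip": 0.06}])

```text
clock: 3.42
tcp_pos: [0.5026, 0.0318, 0.0714]
orientation: [-3.137, -0.021, -0.015]
contact_force: [-0.0, 0.3, 0.6]
grip_width: 0.06
```

```bash
python3 -c "
from h import *
st()
g=grab('side');save(g,'k1',(210,60,370,220),3.7)"
```

```text
t 3.425 tcp [0.5026 0.0318 0.0714] xang 0.013 z [ 0.01   0.005 -1.   ] F [-0.   0.3  0.6] g 0.06 q7 [-0.59  0.46  0.5   2.12 -0.38  0.63  0.19]
```

View pics/k1.png

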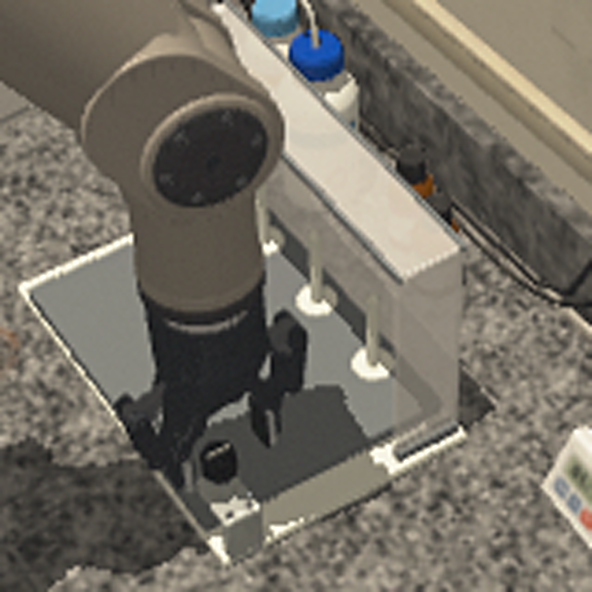

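The side view shows the open fingers straddling the knob at crop (219,460), offset a few millimetres. I'll correct that and close.

send_rows(motion=[{"dp": [-0.006, -0.0043, -0.004], "rot": [-0.005, 0.01, 0], "grip": 0.06}, {"dp": [0, 0, 0], "rot": [0, 0, 0], "grip": 0.06}])

```text
clock: 3.72
tcp_pos: [0.498, 0.0278, 0.07]
orientation: [-3.14, -0.022, -0.006]
contact_force: [-0.3, -0.7, 0.5]
grip_width: 0.06
```

```bash
python3 -c "
from h import *
st()"
```

```text
t 3.725 tcp [0.498  0.0278 0.07  ] xang 0.014 z [ 0.004  0.001 -1.   ] F [-0.3 -0.7  0.5] g 0.06 q7 [-0.58  0.46  0.5   2.13 -0.38  0.63  0.2 ]
```

send_rows(motion=[{"dp": [-0.0015, -0.0003, -0.005], "rot": [0, 0, 0], "grip": 0.06}, {"dp": [0, 0, 0], "rot": [0, 0, 0], "grip": 0.02}, {"dp": [0, 0, 0], "rot": [0, 0, 0], "grip": 0.02}, {"dp": [0, 0, 0], "rot": [0, 0, 0], "grip": 0.02}, {"dp": [0, 0, 0], "rot": [0, 0, 0], "grip": 0.02}, {"dp": [0, 0, 0], "rot": [0, 0, 0], "grip": 0.02}])

```text
clock: 4.47
tcp_pos: [0.4967, 0.0275, 0.0655]
orientation: [-3.14, -0.021, -0.007]
contact_force: [-0.4, -0.6, 1.1]
grip_width: 0.0227
```

```bash
python3 -c "
from h import *
st()"
```

```text
t 4.475 tcp [0.4967 0.0275 0.0655] xang 0.014 z [ 0.004  0.002 -1.   ] F [-0.4 -0.6  1.1] g 0.0227 q7 [-0.58  0.47  0.49  2.14 -0.38  0.62  0.2 ]
```

send_rows(motion=[{"dp": [0, 0, 0.007], "rot": [0, 0, 0], "grip": 0.015}, {"dp": [0, 0, 0.006], "rot": [0, 0, 0], "grip": 0.015}, {"dp": [0, 0, 0], "rot": [0, 0, 0], "grip": 0.015}, {"dp": [0, 0, 0], "rot": [0, 0, 0], "grip": 0.015}], grip_force=60)

```text
clock: 4.97
tcp_pos: [0.4965, 0.0276, 0.0783]
orientation: [-3.141, -0.022, -0.007]
contact_force: [2.8, 0.0, -7.1]
grip_width: 0.0222
```

send_rows(motion=[{"dp": [0, 0, 0], "rot": [0, 0, 0.1], "grip": 0.015}, {"dp": [0, 0, 0], "rot": [0, 0, 0.1], "grip": 0.015}, {"dp": [0, 0, 0], "rot": [0, 0, 0.1], "grip": 0.015}, {"dp": [0, 0, 0], "rot": [0, 0, 0.1], "grip": 0.015}])

```text
clock: 5.48
tcp_pos: [0.4971, 0.0277, 0.0777]
orientation: [-3.07, -0.665, -0.008]
contact_force: [2.3, -0.2, -8.0]
grip_width: 0.0219
```

```bash
python3 -c "
from h import *
st()"
```

```text
t 5.475 tcp [0.4971 0.0277 0.0777] xang 0.427 z [ 0.005  0.002 -1.   ] F [ 2.3 -0.2 -8. ] g 0.0219 q7 [-0.51  0.43  0.4   2.13 -0.28  0.63  0.52]
```

send_rows(motion=[{"dp": [0, 0, 0.0005], "rot": [0, 0, 0.12], "grip": 0.015}, {"dp": [0, 0, 0], "rot": [0, 0, 0.12], "grip": 0.015}, {"dp": [0, 0, 0], "rot": [0, 0, 0.12], "grip": 0.015}, {"dp": [0, 0, 0], "rot": [0, 0, 0.12], "grip": 0.015}, {"dp": [0, 0, 0], "rot": [0, 0, 0.12], "grip": 0.015}, {"dp": [0, 0, 0], "rot": [0, 0, 0.12], "grip": 0.015}, {"dp": [0, 0, 0], "rot": [0, 0, 0.12], "grip": 0.015}, {"dp": [0, 0, 0], "rot": [0, 0, 0], "grip": 0.015}])

```text
clock: 6.48
tcp_pos: [0.498, 0.0287, 0.0769]
orientation: [-2.504, -1.892, -0.01]
contact_force: [1.8, 1.1, -7.3]
grip_width: 0.0216
```

```bash
python3 -c "
from h import *
print(st()['moment'])"
```

```text
t 6.475 tcp [0.498  0.0287 0.0769] xang 1.294 z [ 0.003  0.006 -1.   ] F [ 1.8  1.1 -7.3] g 0.0216 q7 [-0.32  0.41  0.17  2.11 -0.12  0.63  1.23]
[ 0.11148244 -0.44431542 -0.01702315]
```

send_rows(motion=[{"dp": [-0.001, -0.001, -0.004], "rot": [0, 0, 0], "grip": 0.015}, {"dp": [0, 0, 0], "rot": [0, 0, 0], "grip": 0.015}])

```text
clock: 6.72
tcp_pos: [0.4982, 0.0286, 0.074]
orientation: [-2.507, -1.887, -0.014]
contact_force: [-1.2, 1.4, 0.5]
grip_width: 0.0222
```

send_rows(motion=[{"dp": [0, 0, 0], "rot": [0, 0, 0], "grip": 0.06}, {"dp": [0, 0, 0], "rot": [0, 0, 0], "grip": 0.06}, {"dp": [0, 0, 0], "rot": [0, 0, 0], "grip": 0.06}, {"dp": [0, 0, 0.02], "rot": [0, 0, 0], "grip": 0.06}, {"dp": [0, 0, 0.05], "rot": [0, 0, 0], "grip": 0.06}, {"dp": [0, 0, 0.05], "rot": [0, 0, 0], "grip": 0.06}, {"dp": [0, 0, 0], "rot": [0, 0, 0], "grip": 0.06}, {"dp": [0.01, 0.05, 0], "rot": [0, 0, -0.15], "grip": 0.06}, {"dp": [0.02, 0.05, 0], "rot": [0, 0, -0.15], "grip": 0.06}, {"dp": [0.02, 0.03, 0], "rot": [0, 0, -0.15], "grip": 0.06}, {"dp": [0, 0, 0], "rot": [0, 0, -0.15], "grip": 0.06}, {"dp": [0, 0, 0], "rot": [0, 0, -0.15], "grip": 0.06}, {"dp": [0, 0, 0], "rot": [0, 0, -0.15], "grip": 0.06}, {"dp": [0, 0, 0], "rot": [0, 0, -0.15], "grip": 0.06}, {"dp": [0, 0, 0], "rot": [0, 0, -0.15], "grip": 0.06}, {"dp": [0, 0, 0], "rot": [0, 0, -0.12], "grip": 0.06}, {"dp": [0, 0, 0], "rot": [0, 0, 0], "grip": 0.06}])

```text
clock: 8.85
tcp_pos: [0.5415, 0.1578, 0.1849]
orientation: [3.135, -0.126, -0.015]
contact_force: [0.2, 0.2, 0.0]
grip_width: 0.0601
```

```bash
python3 -c "
from h import *
st()
g=grab('side');save(g,'k2',(210,60,370,220),3.7)"
```

```text
t 8.85 tcp [0.5415 0.1578 0.1849] xang -0.08 z [-0.01  -0.003 -1.   ] F [0.2 0.2 0. ] g 0.0601 q7 [-0.73  0.37  0.42  1.89 -0.19  0.93 -0.3 ]
```

View pics/k2.png

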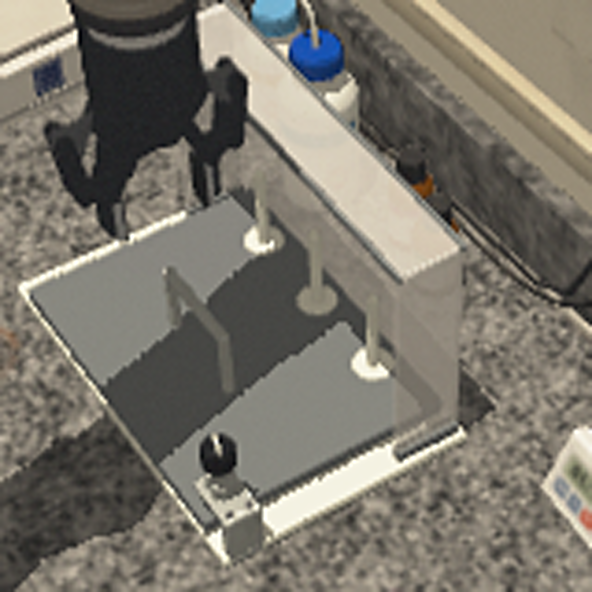

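The knob stands raised with its white line turned, at crop (218,455), so the notch rest holds. Next is the handle.

send_rows(motion=[{"dp": [0.0185, 0.003, 0], "rot": [0.003, -0.01, 0.05], "grip": 0.06}, {"dp": [0, 0, -0.04], "rot": [0, 0, 0], "grip": 0.06}, {"dp": [0, 0, -0.03], "rot": [0, 0, 0], "grip": 0.06}, {"dp": [0, 0, -0.02], "rot": [0, 0, 0], "grip": 0.06}, {"dp": [0, 0, 0], "rot": [0, 0, 0], "grip": 0.06}])

```text
clock: 9.52
tcp_pos: [0.5598, 0.1606, 0.0907]
orientation: [3.141, -0.023, -0.002]
contact_force: [0.0, -1.0, 0.5]
grip_width: 0.0602
```

```bash
python3 -c "
from h import *
st()"
```

```text
t 9.525 tcp [0.5598 0.1606 0.0907] xang -0.015 z [-0.001 -0.001 -1.   ] F [ 0.  -1.   0.5] g 0.0602 q7 [-0.66  0.52  0.36  1.92 -0.26  0.75 -0.17]
```

send_rows(motion=[{"dp": [0, 0, -0.022], "rot": [0, 0, -0.015], "grip": 0.06}, {"dp": [0, 0, 0], "rot": [0, 0, 0], "grip": 0.0}, {"dp": [0, 0, 0], "rot": [0, 0, 0], "grip": 0.0}, {"dp": [0, 0, 0], "rot": [0, 0, 0], "grip": 0.0}, {"dp": [0, 0, 0], "rot": [0, 0, 0], "grip": 0.0}, {"dp": [0, 0, 0], "rot": [0, 0, 0], "grip": 0.0}, {"dp": [-0.015, 0.0005, 0], "rot": [0, 0, 0], "grip": 0.0}, {"dp": [-0.02, 0.0006, 0], "rot": [0, 0, 0], "grip": 0.0}, {"dp": [-0.02, 0.0006, 0], "rot": [0, 0, 0], "grip": 0.0}, {"dp": [-0.02, 0.0006, 0], "rot": [0, 0, 0], "grip": 0.0}, {"dp": [0, 0, 0], "rot": [0, 0, 0], "grip": 0.0}], grip_force=40)

```text
clock: 10.9
tcp_pos: [0.484, 0.1638, 0.0718]
orientation: [-3.139, 0.041, -0.007]
contact_force: [-1.2, 0.1, -5.2]
grip_width: 0.0085
```

```bash
python3 -c "
from h import *
st()"
```

```text
t 10.9 tcp [0.484  0.1638 0.0718] xang -0.026 z [ 0.005  0.002 -1.   ] F [-1.2  0.1 -5.2] g 0.0085 q7 [-0.73  0.45  0.35  2.1  -0.26  0.63 -0.23]
```

send_rows(motion=[{"dp": [-0.015, 0.0005, -0.001], "rot": [0, 0, 0], "grip": 0.0}, {"dp": [-0.012, 0.0004, -0.001], "rot": [0, 0, 0], "grip": 0.0}, {"dp": [-0.012, 0.0003, 0], "rot": [0, 0, 0], "grip": 0.0}, {"dp": [-0.008, 0.0002, 0], "rot": [0, 0, 0], "grip": 0.0}, {"dp": [0, 0, 0], "rot": [0, 0, 0], "grip": 0.0}])

```text
clock: 11.52
tcp_pos: [0.4416, 0.1654, 0.0718]
orientation: [-3.136, 0.044, -0.03]
contact_force: [2.8, 0.2, -7.0]
grip_width: 0.0084
```

```bash
python3 -c "
from h import *
st()"
```

```text
t 11.525 tcp [0.4416 0.1654 0.0718] xang -0.028 z [ 0.019  0.004 -1.   ] F [ 2.8  0.2 -7. ] g 0.0084 q7 [-0.79  0.39  0.36  2.2  -0.24  0.57 -0.28]
```

send_rows(motion=[{"dp": [-0.005, 0.0, 0], "rot": [0, 0.015, 0], "grip": 0.0}, {"dp": [-0.003, 0, 0], "rot": [0, 0, 0], "grip": 0.0}, {"dp": [0, 0, 0], "rot": [0, 0, 0], "grip": 0.0}])

```text
clock: 11.9
tcp_pos: [0.4418, 0.1654, 0.0717]
orientation: [-3.136, 0.047, -0.033]
contact_force: [-2.0, 0.4, 2.0]
grip_width: 0.008
```

send_rows(motion=[{"dp": [0, 0, 0], "rot": [0, 0, 0], "grip": 0.05}, {"dp": [0, 0, 0], "rot": [0, 0, 0], "grip": 0.05}, {"dp": [0, 0, 0], "rot": [0, 0, 0], "grip": 0.05}, {"dp": [0, 0, 0.05], "rot": [0, 0, 0], "grip": 0.06}, {"dp": [0, 0, 0.06], "rot": [0, 0, 0], "grip": 0.06}, {"dp": [0, -0.06, 0.06], "rot": [0, 0.0, 0], "grip": 0.06}, {"dp": [0.02, -0.06, 0.06], "rot": [0, 0.0, 0], "grip": 0.06}, {"dp": [0, -0.06, 0], "rot": [0, 0, 0], "grip": 0.06}, {"dp": [0, -0.06, 0], "rot": [0, 0, 0], "grip": 0.06}, {"dp": [0, 0, 0], "rot": [0, 0, 0], "grip": 0.06}])

```text
clock: 13.15
tcp_pos: [0.4527, -0.0479, 0.2752]
orientation: [-3.135, 0.039, -0.034]
contact_force: [-0.3, 0.5, 0.3]
grip_width: 0.0597
```

```bash
python3 -c "
from h import *
st()
f=grab('top');g=grab('side')
save(f,'c1',(165,120,465,290),2.6);save(g,'c1s',(200,50,460,345),2)"
```

```text
t 13.15 tcp [ 0.4527 -0.0479  0.2752] xang -0.025 z [ 0.022  0.006 -1.   ] F [-0.3  0.5  0.3] g 0.0597 q7 [-0.66  0.03  0.66  2.05 -0.03  1.05 -0.01]
```

View pics/c1.png

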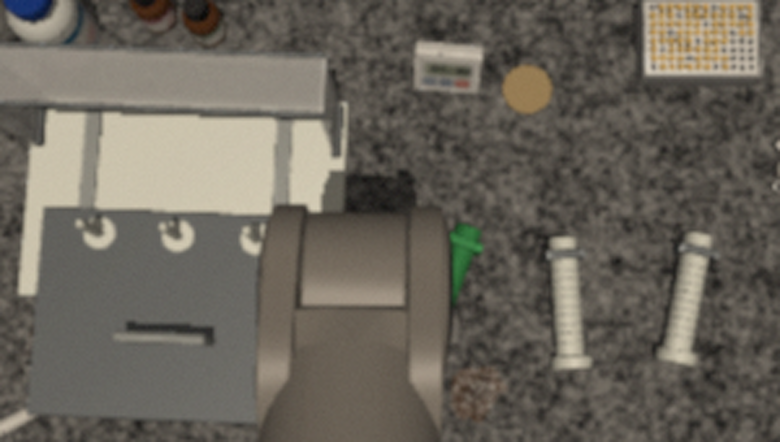

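The carriage is out. Peg foot discs show at crop (98,234), (177,236) and (254,239), and the cylinders have not moved.

```bash
python3 - <<'E'
from h import *
np.set_printoptions(precision=4,suppress=True)
f=grab("top")
T=lambda x,y:(x/2.6+165-.3,y/2.6+120-.3)
for p in((98,234),(177,236),(254,239)): print(onz(f,*T(*p),.031))
# disc centroids by mask
hsv=cv2.cvtColor(f["img"],cv2.COLOR_RGB2HSV)
m=((hsv[...,2]>135)&(hsv[...,1]<60)).astype(np.uint8)
for p in((98,234),(177,236)):
    u,v=map(int,T(*p)); w=m[v-8:v+9,u-8:u+9]; ys,xs=np.nonzero(w); (c,r)=cv2.minEnclosingCircle(np.c_[xs,ys].astype(np.float32)); print(c,r,onz(f,u-8+c[0],v-8+c[1],.031))
print("handle",onz(f,*T(115,337),.089),onz(f,*T(210,341),.089))
print("carr front", onz(f,*T(30,410),.03),"back",onz(f,*T(46,208),.03))
C=lambda x,y:(x/2.6+165-.3,y/2.6+120-.3)
for fo,mo in (((573,361),(563,237)),((678,356),(699,236))):
    a,b=onz(f,*C(*fo),.02),onz(f,*C(*mo),.02); print(a,b,np.linalg.norm(a-b),np.arctan2((b-a)[1],(b-a)[0]))
E
```

```text
[0.5468 0.2433 0.031 ]
[0.5452 0.163  0.031 ]
[0.5424 0.0848 0.031 ]
(7.342105388641357, 6.973684310913086) 7.92154598236084 [0.5514 0.2462 0.031 ]
(8.125, 7.8125) 7.214723110198975 [0.5469 0.1647 0.031 ]
handle [0.4408 0.2071 0.089 ] [0.4375 0.1164 0.089 ]
carr front [0.3703 0.304  0.03  ] back [0.5734 0.2977 0.03  ]
[ 0.4217 -0.2374  0.02  ] [ 0.5472 -0.2289  0.02  ] 0.12574824298996615 0.06708785780367492
[ 0.4273 -0.3428  0.02  ] [ 0.5488 -0.3673  0.02  ] 0.12399897808675492 -0.19901870415359715
```

send_rows(motion=[{"dp": [0, -0.02, 0], "rot": [-0.006, 0.022, -0.12], "grip": 0.065}, {"dp": [-0.003, -0.02, 0], "rot": [0, 0, -0.15], "grip": 0.065}, {"dp": [-0.003, -0.02, 0], "rot": [0, 0, -0.15], "grip": 0.065}, {"dp": [-0.003, -0.02, 0], "rot": [0, 0, -0.15], "grip": 0.065}, {"dp": [-0.003, -0.02, 0], "rot": [0, 0, -0.15], "grip": 0.065}, {"dp": [-0.003, -0.02, 0], "rot": [0, 0, -0.15], "grip": 0.065}, {"dp": [-0.003, -0.02, -0.03], "rot": [0, 0, -0.15], "grip": 0.065}, {"dp": [-0.003, -0.02, -0.03], "rot": [0, 0, -0.15], "grip": 0.065}, {"dp": [-0.003, -0.02, -0.03], "rot": [0, 0, -0.15], "grip": 0.065}, {"dp": [-0.003, -0.01, -0.03], "rot": [0, 0, -0.1], "grip": 0.065}, {"dp": [0, 0, 0], "rot": [0, 0, 0], "grip": 0.065}])

```text
clock: 14.68
tcp_pos: [0.4306, -0.2162, 0.1481]
orientation: [-2.36, 2.073, 0.013]
contact_force: [-0.4, -0.9, -0.2]
grip_width: 0.0647
```

```bash
python3 -c "
from h import *
st()"
```

```text
t 14.675 tcp [ 0.4306 -0.2162  0.1481] xang -1.441 z [-0.006  0.006 -1.   ] F [-0.4 -0.9 -0.2] g 0.0647 q7 [-0.36  0.37  0.86  2.12 -0.39  0.82 -0.7 ]
```

send_rows(motion=[{"dp": [-0.0096, -0.021, 0], "rot": [-0.006, -0.006, -0.063], "grip": 0.065}, {"dp": [0, 0, -0.04], "rot": [0, 0, 0], "grip": 0.065}, {"dp": [0, 0, -0.04], "rot": [0, 0, 0], "grip": 0.065}, {"dp": [0, 0, 0], "rot": [0, 0, 0], "grip": 0.065}])

```text
clock: 15.18
tcp_pos: [0.4254, -0.2379, 0.071]
orientation: [-2.295, 2.138, -0.013]
contact_force: [-0.5, 0.4, 0.8]
grip_width: 0.0646
```

```bash
python3 -c "
from h import *
st()"
```

```text
t 15.175 tcp [ 0.4254 -0.2379  0.071 ] xang -1.5 z [ 0.01  -0.002 -1.   ] F [-0.5  0.4  0.8] g 0.0646 q7 [-0.19  0.5   0.73  2.17 -0.56  0.65 -0.57]
```

send_rows(motion=[{"dp": [-0.005, 0.0005, -0.03], "rot": [0.002, 0.01, 0], "grip": 0.065}, {"dp": [-0.001, 0, -0.025], "rot": [0, 0, 0], "grip": 0.065}, {"dp": [0, 0, -0.006], "rot": [0, 0, 0], "grip": 0.065}, {"dp": [0, 0, 0], "rot": [0, 0, 0], "grip": 0.065}])

```text
clock: 15.68
tcp_pos: [0.4257, -0.2401, 0.0168]
orientation: [-2.296, 2.135, -0.017]
contact_force: [-0.3, 0.1, -0.1]
grip_width: 0.0648
```

```bash
python3 -c "
from h import *
st()"
```

```text
t 15.675 tcp [ 0.4257 -0.2401  0.0168] xang -1.498 z [ 0.012 -0.003 -1.   ] F [-0.3  0.1 -0.1] g 0.0648 q7 [-0.09  0.59  0.61  2.19 -0.67  0.54 -0.47]
```

send_rows(motion=[{"dp": [-0.006, 0.003, -0.01], "rot": [0.003, 0.013, 0], "grip": 0.065}, {"dp": [-0.002, 0.001, -0.004], "rot": [0, 0.005, 0], "grip": 0.065}, {"dp": [0, 0, 0], "rot": [0, 0, 0], "grip": 0.065}])

```text
clock: 16.05
tcp_pos: [0.4188, -0.2361, 0.0043]
orientation: [2.3, -2.136, -0.003]
contact_force: [0.2, -0.2, -0.9]
grip_width: 0.065
```

```bash
python3 -c "
from h import *
st()"
```

```text
t 16.05 tcp [ 0.4188 -0.2361  0.0043] xang -1.497 z [-0.003 -0.    -1.   ] F [ 0.2 -0.2 -0.9] g 0.065 q7 [-0.08  0.61  0.59  2.19 -0.69  0.52 -0.46]
```

Good. Close firmly, then lift.

send_rows(motion=[{"dp": [0.002, 0, -0.002], "rot": [0, 0, 0], "grip": 0.065}, {"dp": [0, 0, 0], "rot": [0, 0, 0], "grip": 0.03}, {"dp": [0, 0, 0], "rot": [0, 0, 0], "grip": 0.03}, {"dp": [0, 0, 0], "rot": [0, 0, 0], "grip": 0.03}, {"dp": [0, 0, 0], "rot": [0, 0, 0], "grip": 0.03}, {"dp": [0, 0, 0.01], "rot": [0, 0, 0], "grip": 0.03}, {"dp": [0, 0, 0.02], "rot": [0, 0, 0], "grip": 0.03}, {"dp": [0, 0, 0.04], "rot": [0, 0, 0], "grip": 0.03}, {"dp": [0, 0, 0.05], "rot": [0, 0, 0], "grip": 0.03}, {"dp": [0, 0, 0.05], "rot": [0, 0, 0], "grip": 0.03}, {"dp": [0, 0, 0.03], "rot": [0, 0, 0], "grip": 0.03}, {"dp": [0, 0, 0], "rot": [0, 0, 0], "grip": 0.03}], grip_force=40)

```text
clock: 17.55
tcp_pos: [0.4183, -0.2361, 0.21]
orientation: [2.297, -2.139, -0.008]
contact_force: [-0.2, 1.3, -1.7]
grip_width: 0.0386
```

```bash
python3 -c "
from h import *
st()
g=grab('side');save(g,'l1',(180,100,460,345),2.2)"
```

```text
t 17.55 tcp [ 0.4183 -0.2361  0.21  ] xang -1.5 z [-0.006  0.002 -1.   ] F [-0.2  1.3 -1.7] g 0.0386 q7 [-0.45  0.27  0.99  2.07 -0.28  0.94 -0.8 ]
```

View pics/l1.png

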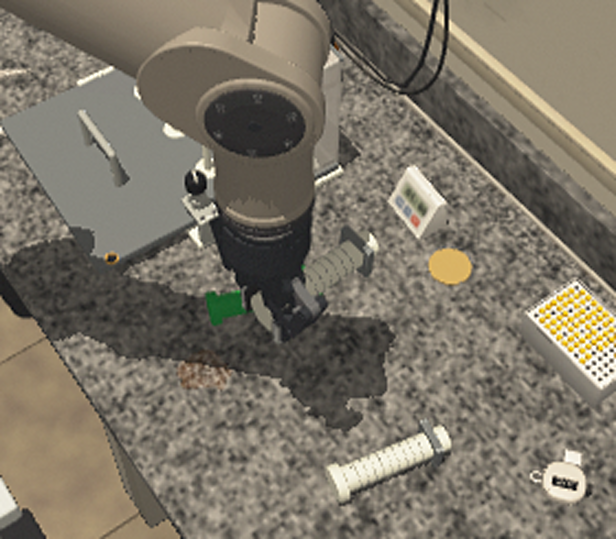

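The side view shows cylinder A held level by its foot. I'll lower it so the mouth would hang just above the bench, then ease the grip.

send_rows(motion=[{"dp": [0, 0, -0.04], "rot": [0, 0, 0], "grip": 0.03}, {"dp": [0, 0, -0.037], "rot": [0, 0, 0], "grip": 0.03}, {"dp": [0, 0, 0], "rot": [0, 0, 0], "grip": 0.03}])

```text
clock: 17.98
tcp_pos: [0.4156, -0.2341, 0.1274]
orientation: [2.296, -2.137, -0.018]
contact_force: [-0.1, 0.9, -0.2]
grip_width: 0.0386
```

send_rows(motion=[{"dp": [0, 0, 0], "rot": [0, 0, 0], "grip": 0.03}, {"dp": [0, 0, 0], "rot": [0, 0, 0], "grip": 0.03}], grip_force=1.8)

```text
clock: 18.23
tcp_pos: [0.4155, -0.2347, 0.1283]
orientation: [2.294, -2.138, -0.018]
contact_force: [-0.1, 0.3, -1.4]
grip_width: 0.0385
```

```bash
python3 -c "
from h import *
st()
g=grab('side');save(g,'l2',(180,100,460,345),2.2)"
```

```text
t 18.225 tcp [ 0.4155 -0.2347  0.1283] xang -1.5 z [-0.012  0.004 -1.   ] F [-0.1  0.3 -1.4] g 0.0385 q7 [-0.31  0.41  0.87  2.15 -0.44  0.78 -0.66]
```

View pics/l2.png

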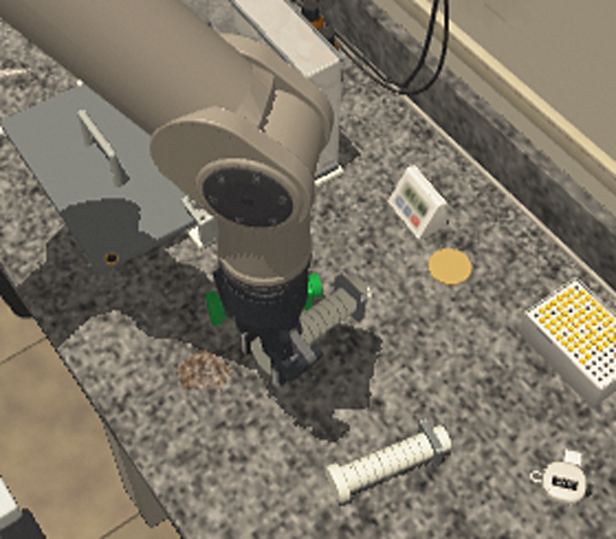

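Still level, with the guard at crop (350,300), so the force floor is probably 20 N. I'll ease the grip through the opening, watching the moment and width.

send_rows(motion=[{"dp": [0, 0, 0], "rot": [0, 0, 0], "grip": 0.038}, {"dp": [0, 0, 0], "rot": [0, 0, 0], "grip": 0.038}], grip_force=1.8)

```text
clock: 18.52
tcp_pos: [0.4167, -0.235, 0.1297]
orientation: [2.296, -2.139, -0.014]
contact_force: [-0.0, -0.3, -1.6]
grip_width: 0.0382
```

```bash
cat >> h.py <<'E'
def shp():
    f=grab("top");h=cv2.cvtColor(f["img"],cv2.COLOR_RGB2HSV);m=((h[...,2]>150)&(h[...,1]<60)).astype(np.uint8)
    g=grab("side");g0=cv2.imread("pics/ref.png") if False else None
    return f,g,m
E
python3 -c "
from h import *
o=st();print(o['moment'])
g=grab('side');np.save('ref.npy',g['img'])"
```

```text
t 18.525 tcp [ 0.4167 -0.235   0.1297] xang -1.5 z [-0.009  0.003 -1.   ] F [-0.  -0.3 -1.6] g 0.0382 q7 [-0.32  0.41  0.87  2.14 -0.44  0.79 -0.66]
[-0.05017218  0.04482434  0.01631591]
```

send_rows(motion=[{"dp": [0, 0, 0], "rot": [0, 0, 0], "grip": 0.0385}, {"dp": [0, 0, 0], "rot": [0, 0, 0], "grip": 0.0385}])

```text
clock: 18.82
tcp_pos: [0.4169, -0.2349, 0.1299]
orientation: [2.297, -2.139, -0.013]
contact_force: [-0.3, -0.3, -1.3]
grip_width: 0.0389
```

```bash
python3 -c "
from h import *
o=st();print(o['moment'])
g=grab('side');r=np.load('ref.npy');d=(abs(g['img'].astype(int)-r).max(2)>25);print(d.sum(),[(a.min(),a.max()) for a in np.nonzero(d)] if d.any() else 0)"
```

```text
t 18.825 tcp [ 0.4169 -0.2349  0.1299] xang -1.5 z [-0.008  0.003 -1.   ] F [-0.3 -0.3 -1.3] g 0.0389 q7 [-0.32  0.41  0.87  2.14 -0.44  0.79 -0.66]
[-0.01975647  0.0586792  -0.03026592]
128 [(np.int64(6), np.int64(304)), (np.int64(0), np.int64(353))]
```

send_rows(motion=[{"dp": [0, 0, 0], "rot": [0, 0, 0], "grip": 0.0388}, {"dp": [0, 0, 0], "rot": [0, 0, 0], "grip": 0.0388}, {"dp": [0, 0, 0], "rot": [0, 0, 0], "grip": 0.0388}])

```text
clock: 19.25
tcp_pos: [0.4167, -0.2349, 0.1297]
orientation: [2.296, -2.139, -0.014]
contact_force: [-0.9, 1.1, -0.9]
grip_width: 0.0389
```

```bash
cat > d.py <<'E'
from h import *
o=st();print(o['moment'])
g=grab('side');r=np.load('ref.npy');d=(abs(g['img'].astype(int)-r).max(2)>30).astype(np.uint8)[:,240:];n,l,s,c=cv2.connectedComponentsWithStats(d);print(d.sum(),[list(map(int,x)) for x in s[1:] if x[4]>15])
E
python3 d.py
```

```text
t 19.25 tcp [ 0.4167 -0.2349  0.1297] xang -1.5 z [-0.009  0.003 -1.   ] F [-0.9  1.1 -0.9] g 0.0389 q7 [-0.32  0.41  0.87  2.14 -0.44  0.79 -0.66]
[-0.06380254  0.0445522  -0.01399789]
11 []
```

send_rows(motion=[{"dp": [0, 0, 0], "rot": [0, 0, 0], "grip": 0.0391}, {"dp": [0, 0, 0], "rot": [0, 0, 0], "grip": 0.0391}, {"dp": [0, 0, 0], "rot": [0, 0, 0], "grip": 0.0391}])

```text
clock: 19.68
tcp_pos: [0.4167, -0.2349, 0.1297]
orientation: [2.296, -2.139, -0.014]
contact_force: [0.2, -0.4, -1.5]
grip_width: 0.0393
```

```bash
python3 d.py
```

```text
t 19.675 tcp [ 0.4167 -0.2349  0.1297] xang -1.5 z [-0.009  0.003 -1.   ] F [ 0.2 -0.4 -1.5] g 0.0393 q7 [-0.32  0.41  0.87  2.14 -0.44  0.79 -0.66]
[0.0499491  0.01659974 0.03470794]
9 []
```

send_rows(motion=[{"dp": [0, 0, 0], "rot": [0, 0, 0], "grip": 0.0394}, {"dp": [0, 0, 0], "rot": [0, 0, 0], "grip": 0.0394}, {"dp": [0, 0, 0], "rot": [0, 0, 0], "grip": 0.0394}])

```text
clock: 20.1
tcp_pos: [0.4167, -0.2349, 0.1297]
orientation: [2.296, -2.139, -0.014]
contact_force: [0.6, 0.5, -1.2]
grip_width: 0.0395
```

```bash
python3 d.py
```

```text
t 20.1 tcp [ 0.4167 -0.2349  0.1297] xang -1.5 z [-0.009  0.003 -1.   ] F [ 0.6  0.5 -1.2] g 0.0395 q7 [-0.32  0.41  0.87  2.14 -0.44  0.79 -0.66]
[-0.00732354  0.01262298 -0.04155207]
306 [[91, 224, 15, 16, 122], [105, 231, 4, 10, 16], [83, 247, 14, 9, 36], [54, 258, 11, 13, 26]]
```

send_rows(motion=[{"dp": [0, 0, 0], "rot": [0, 0, 0], "grip": 0.0396}, {"dp": [0, 0, 0], "rot": [0, 0, 0], "grip": 0.0396}, {"dp": [0, 0, 0], "rot": [0, 0, 0], "grip": 0.0396}])

```text
clock: 20.52
tcp_pos: [0.4167, -0.2349, 0.1297]
orientation: [2.296, -2.139, -0.014]
contact_force: [0.2, -0.2, -2.2]
grip_width: 0.0397
```

```bash
python3 d.py
```

```text
t 20.525 tcp [ 0.4167 -0.2349  0.1297] xang -1.5 z [-0.009  0.003 -1.   ] F [ 0.2 -0.2 -2.2] g 0.0397 q7 [-0.32  0.41  0.87  2.14 -0.44  0.79 -0.66]
[0.00229683 0.02717656 0.03428044]
694 [[92, 224, 17, 22, 130], [76, 237, 17, 19, 133], [48, 257, 27, 46, 361], [64, 283, 4, 6, 16]]
```

send_rows(motion=[{"dp": [0, 0, 0], "rot": [0, 0, 0], "grip": 0.0398}, {"dp": [0, 0, 0], "rot": [0, 0, 0], "grip": 0.0398}, {"dp": [0, 0, 0], "rot": [0, 0, 0], "grip": 0.0398}])

```text
clock: 20.95
tcp_pos: [0.4169, -0.235, 0.1298]
orientation: [2.296, -2.139, -0.013]
contact_force: [-0.3, 0.4, -1.5]
grip_width: 0.0399
```

```bash
python3 d.py
```

```text
t 20.95 tcp [ 0.4169 -0.235   0.1298] xang -1.5 z [-0.008  0.003 -1.   ] F [-0.3  0.4 -1.5] g 0.0399 q7 [-0.32  0.41  0.87  2.14 -0.44  0.78 -0.66]
[-0.00828486 -0.05198552  0.00779224]
680 [[92, 224, 17, 22, 136], [76, 241, 17, 15, 121], [52, 257, 15, 25, 155], [49, 282, 26, 20, 200]]
```

It is swinging. I'll let it settle, firm up, and look.

send_rows(motion=[{"dp": [0, 0, 0], "rot": [0, 0, 0], "grip": 0.0398}, {"dp": [0, 0, 0], "rot": [0, 0, 0], "grip": 0.0398}, {"dp": [0, 0, 0], "rot": [0, 0, 0], "grip": 0.0398}, {"dp": [0, 0, 0], "rot": [0, 0, 0], "grip": 0.0398}, {"dp": [0, 0, 0], "rot": [0, 0, 0], "grip": 0.0398}, {"dp": [0, 0, 0], "rot": [0, 0, 0], "grip": 0.0398}, {"dp": [0, 0, 0], "rot": [0, 0, 0], "grip": 0.0398}, {"dp": [0, 0, 0], "rot": [0, 0, 0], "grip": 0.0398}])

```text
clock: 22.0
tcp_pos: [0.4169, -0.235, 0.1298]
orientation: [2.296, -2.139, -0.013]
contact_force: [-0.2, 0.5, -2.2]
grip_width: 0.0395
```

```bash
python3 d.py; python3 -c "
from h import *
f=grab('top');g=grab('side')
a=cv2.resize(g['img'][200:330,260:380],None,fx=3,fy=3);b=cv2.resize(f['img'][180:310,340:440],None,fx=3,fy=3)
cv2.imwrite('pics/l3.png',np.hstack([a,b])[...,::-1])"
```

```text
t 22.0 tcp [ 0.4169 -0.235   0.1298] xang -1.5 z [-0.008  0.003 -1.   ] F [-0.2  0.5 -2.2] g 0.0395 q7 [-0.32  0.41  0.87  2.14 -0.44  0.78 -0.66]
[-0.02235482 -0.02554455 -0.0091205 ]
668 [[92, 224, 17, 22, 134], [76, 241, 17, 15, 120], [51, 257, 24, 45, 339]]
```

View pics/l3.png

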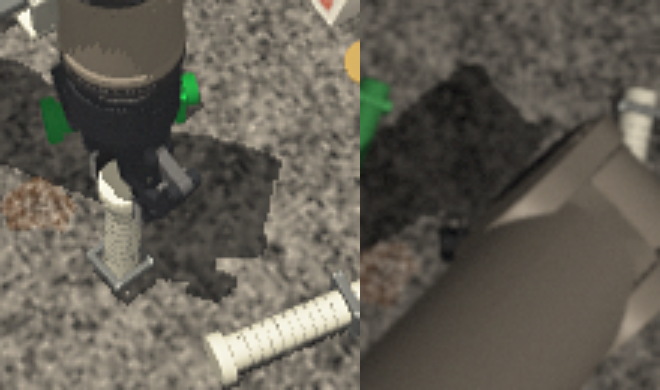

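The side crop shows the cylinder hanging mouth down, foot at crop (116,187) and guard at (121,268). I'll firm the grip and check the tilt numerically.

send_rows(motion=[{"dp": [0, 0, 0], "rot": [0, 0, 0], "grip": 0.03}, {"dp": [0, 0, 0], "rot": [0, 0, 0], "grip": 0.03}, {"dp": [0, 0, 0.04], "rot": [0, 0, 0], "grip": 0.03}, {"dp": [0, 0, 0.05], "rot": [0, 0, 0], "grip": 0.03}, {"dp": [0, 0, 0.05], "rot": [0, 0, 0], "grip": 0.03}, {"dp": [0, 0, 0], "rot": [0, 0, 0], "grip": 0.03}], grip_force=30)

```text
clock: 22.9
tcp_pos: [0.4159, -0.235, 0.2731]
orientation: [2.294, -2.139, -0.016]
contact_force: [0.2, 0.6, -1.8]
grip_width: 0.0387
```

```bash
python3 -c "
from h import *
g=grab('side')
for z in (.155,.149,.143,.041,.023): print(z,(np.array(proj(g,(.4169,-.235,z)))-(260,200))*3)
o=st();t=o['tcp_pos'];u,v=map(int,proj(g,t))
im=g['img'][v-45:v+95,u-60:u+60];cv2.imwrite('pics/l4.png',cv2.resize(im,None,fx=4,fy=4)[...,::-1])
for dz in (.025,.019,.013,-.089,-.107): print((np.array(proj(g,t+[0,0,dz]))-(u-60,v-45))*4)
"
```

```text
0.155 [124.40463348 177.23996798]
0.149 [124.58655236 181.38986396]
0.143 [124.76679833 185.5015978 ]
0.041 [127.59576375 250.03537298]
0.023 [128.0529504  260.46462061]
t 22.95 tcp [ 0.4149 -0.2341  0.2713] xang -1.5 z [-0.014  0.004 -1.   ] F [-0.5  0.3 -0.7] g 0.039 q7 [-0.57  0.16  1.08  2.   -0.16  1.08 -0.92]
[238.83309864 154.07272821]
[239.16259175 161.04160554]
[239.48868581 167.93859211]
[244.5590888  275.17912518]
[245.37019254 292.33421074]
```

View pics/l4.png

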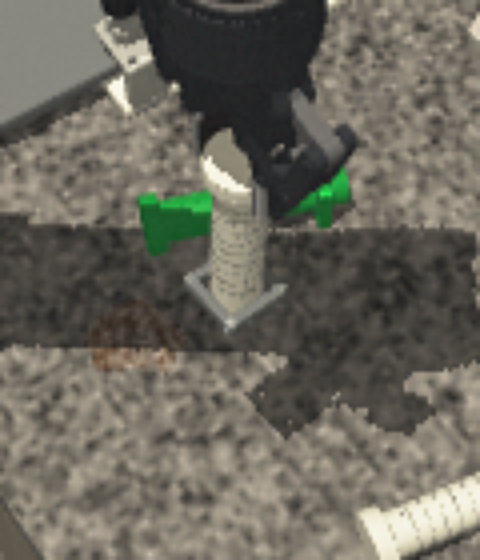

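The tool holds it upright, with its axis about 5 mm toward the robot from the TCP (foot at crop (229,168), guard at (236,286)). I'll carry it to peg_2 with that offset.

send_rows(motion=[{"dp": [0, 0, 0.015], "rot": [-0.002, 0.012, 0], "grip": 0.03}, {"dp": [0.005, 0.015, 0.005], "rot": [0, 0, 0], "grip": 0.03}, {"dp": [0.009, 0.03, 0], "rot": [0, 0, 0], "grip": 0.03}, {"dp": [0.009, 0.032, 0], "rot": [0, 0, 0], "grip": 0.03}, {"dp": [0.009, 0.032, 0], "rot": [0, 0, 0], "grip": 0.03}, {"dp": [0.009, 0.032, 0], "rot": [0, 0, 0], "grip": 0.03}, {"dp": [0.009, 0.032, 0], "rot": [0, 0, 0], "grip": 0.03}, {"dp": [0.009, 0.032, 0], "rot": [0, 0, 0], "grip": 0.03}, {"dp": [0.009, 0.032, 0], "rot": [0, 0, 0], "grip": 0.03}, {"dp": [0.009, 0.032, 0], "rot": [0, 0, 0], "grip": 0.03}, {"dp": [0.009, 0.032, 0], "rot": [0, 0, 0], "grip": 0.03}, {"dp": [0.009, 0.032, 0], "rot": [0, 0, 0], "grip": 0.03}, {"dp": [0.009, 0.032, 0], "rot": [0, 0, 0], "grip": 0.03}, {"dp": [0.009, 0.032, 0], "rot": [0, 0, 0], "grip": 0.03}, {"dp": [0.009, 0.03, 0], "rot": [0, 0, 0], "grip": 0.03}, {"dp": [0.005, 0.015, 0], "rot": [0, 0, 0], "grip": 0.03}, {"dp": [0, 0, 0], "rot": [0, 0, 0], "grip": 0.03}])

```text
clock: 25.08
tcp_pos: [0.5332, 0.2288, 0.2714]
orientation: [2.264, -2.115, -0.062]
contact_force: [-0.7, -0.9, -0.8]
grip_width: 0.0387
```

```bash
python3 -c "
from h import *
o=st()"
```

```text
t 25.075 tcp [0.5332 0.2288 0.2714] xang -1.503 z [-0.058 -0.004 -0.998] F [-0.7 -0.9 -0.8] g 0.0387 q7 [-1.1   0.39  0.8   1.74 -0.32  1.2  -1.71]
```

send_rows(motion=[{"dp": [0.01, 0.006, 0], "rot": [0.002, -0.03, 0], "grip": 0.03}, {"dp": [0.009, 0.006, 0], "rot": [0.002, -0.028, 0], "grip": 0.03}, {"dp": [0, 0, 0], "rot": [0, 0, 0], "grip": 0.03}])

```text
clock: 25.45
tcp_pos: [0.5536, 0.2383, 0.2716]
orientation: [-2.289, 2.148, -0.004]
contact_force: [1.2, 0.3, -0.4]
grip_width: 0.0385
```

```bash
python3 -c "
from h import *
o=st();g=grab('side');f=grab('top');t=o['tcp_pos'];u,v=map(int,proj(g,t))
u-=0;x0=max(u-70,0);y0=max(v-40,0)
im=g['img'][y0:y0+150,x0:x0+140];a=cv2.resize(im,None,fx=3.5,fy=3.5)
cv2.imwrite('pics/p1.png',a[...,::-1])
q=lambda X:(np.array(proj(g,X))-(x0,y0))*3.5
for dz in (.025,.019,.013,-.089,-.107): print(q(t+[0,0,dz]))
print('peg2 foot/top',q((.5475,.2415,.03)),q((.5475,.2415,.105)),'peg1',q((.545,.1615,.03)),q((.545,.1615,.105)))
"
```

```text
t 25.45 tcp [0.5536 0.2383 0.2716] xang -1.507 z [ 0.004 -0.    -1.   ] F [ 1.2  0.3 -0.4] g 0.0385 q7 [-1.11  0.4   0.8   1.73 -0.31  1.14 -1.72]
[241.48517741 113.38360238]
[242.5851054  120.27075626]
[243.67627279 127.10305599]
[260.98073444 235.45423079]
[263.8091852  253.16445887]
peg2 foot/top [274.84607965 375.02658282] [264.08928104 310.02079604] peg1 [323.28925476 435.00891565] [314.43055986 370.80601898]
```

View pics/p1.png

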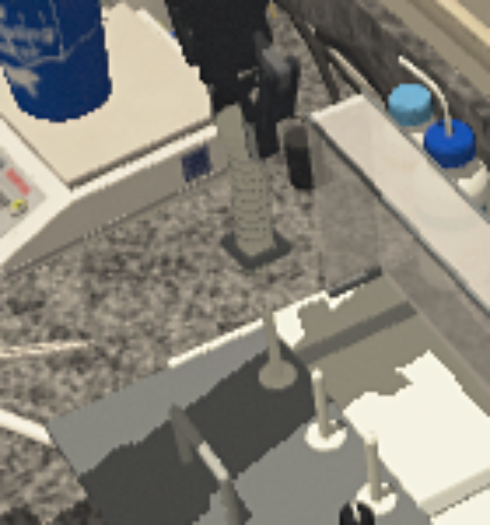

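Peg_2 shows at crop (268,310)-(278,373), and the cylinder's mouth column extrapolates to about (269,315), so the two are aligned to a few mm. I'll descend watching the force.

send_rows(motion=[{"dp": [0.001, 0.002, -0.02], "rot": [0, 0, 0], "grip": 0.03}, {"dp": [0, 0, -0.02], "rot": [0, 0, 0], "grip": 0.03}, {"dp": [0, 0, -0.01], "rot": [0, 0, 0], "grip": 0.03}, {"dp": [0, 0, 0], "rot": [0, 0, 0], "grip": 0.03}])

```text
clock: 26.05
tcp_pos: [0.5533, 0.2392, 0.2173]
orientation: [2.289, -2.151, 0.002]
contact_force: [0.1, 0.0, -1.5]
grip_width: 0.0387
```

```bash
python3 -c "
from h import *
o=st()"
```

```text
t 26.05 tcp [0.5533 0.2392 0.2173] xang -1.509 z [ 0.001 -0.001 -1.   ] F [ 0.1  0.  -1.5] g 0.0387 q7 [-1.08  0.46  0.77  1.79 -0.36  1.04 -1.68]
```

send_rows(motion=[{"dp": [0, 0.001, -0.012], "rot": [0, 0, 0], "grip": 0.03}, {"dp": [0, 0, -0.012], "rot": [0, 0, 0], "grip": 0.03}, {"dp": [0, 0, -0.012], "rot": [0, 0, 0], "grip": 0.03}, {"dp": [0, 0, 0], "rot": [0, 0, 0], "grip": 0.03}])

```text
clock: 26.55
tcp_pos: [0.5535, 0.2404, 0.1791]
orientation: [-2.289, 2.151, -0.002]
contact_force: [-0.1, 0.7, -1.5]
grip_width: 0.0386
```

```bash
python3 -c "
from h import *
o=st()"
```

```text
t 26.55 tcp [0.5535 0.2404 0.1791] xang -1.509 z [ 0.001 -0.    -1.   ] F [-0.1  0.7 -1.5] g 0.0386 q7 [-1.05  0.5   0.74  1.82 -0.4   0.97 -1.65]
```

send_rows(motion=[{"dp": [0, 0, -0.012], "rot": [0, 0, 0], "grip": 0.03}, {"dp": [0, 0, -0.012], "rot": [0, 0, 0], "grip": 0.03}, {"dp": [0, 0, -0.008], "rot": [0, 0, 0], "grip": 0.03}, {"dp": [0, 0, 0], "rot": [0, 0, 0], "grip": 0.03}])

```text
clock: 27.05
tcp_pos: [0.5537, 0.2404, 0.145]
orientation: [-2.289, 2.151, -0.002]
contact_force: [0.5, 0.7, -1.0]
grip_width: 0.0388
```

send_rows(motion=[{"dp": [0, 0, -0.004], "rot": [0, 0, 0], "grip": 0.03}, {"dp": [0, 0, 0], "rot": [0, 0, 0], "grip": 0.03}])

```text
clock: 27.3
tcp_pos: [0.5544, 0.2406, 0.1413]
orientation: [-2.288, 2.15, -0.003]
contact_force: [-0.1, -0.3, -0.1]
grip_width: 0.0388
```

send_rows(motion=[{"dp": [0, 0, -0.003], "rot": [0, 0, 0], "grip": 0.03}, {"dp": [0, 0, 0], "rot": [0, 0, 0], "grip": 0.03}])

```text
clock: 27.55
tcp_pos: [0.5572, 0.2409, 0.1413]
orientation: [-2.283, 2.147, -0.007]
contact_force: [0.4, -0.6, -1.3]
grip_width: 0.0386
```

send_rows(motion=[{"dp": [0, 0, -0.003], "rot": [0, 0, 0], "grip": 0.03}, {"dp": [0, 0, 0], "rot": [0, 0, 0], "grip": 0.03}])

```text
clock: 27.8
tcp_pos: [0.5599, 0.2412, 0.1412]
orientation: [-2.279, 2.143, -0.01]
contact_force: [-0.7, 0.6, -1.6]
grip_width: 0.0386
```

Contact at TCP z 0.141 matches the mouth sitting on the carriage. I'll ease back the x drift and release.

send_rows(motion=[{"dp": [-0.005, 0, 0.0005], "rot": [0, -0.006, 0], "grip": 0.03}, {"dp": [0, 0, 0], "rot": [0, 0, 0], "grip": 0.042}, {"dp": [0, 0, 0], "rot": [0, 0, 0], "grip": 0.046}, {"dp": [0, 0, 0], "rot": [0, 0, 0], "grip": 0.06}, {"dp": [0, 0, 0], "rot": [0, 0, 0], "grip": 0.06}, {"dp": [0, 0, 0], "rot": [0, 0, 0], "grip": 0.06}, {"dp": [0, 0, 0.02], "rot": [0, 0, 0], "grip": 0.06}, {"dp": [0, 0, 0.05], "rot": [0, 0, 0], "grip": 0.06}, {"dp": [0, 0, 0.05], "rot": [0, 0, 0], "grip": 0.06}, {"dp": [-0.008, -0.04, 0.02], "rot": [0, 0, 0], "grip": 0.06}, {"dp": [-0.01, -0.05, 0], "rot": [0, 0, 0], "grip": 0.06}, {"dp": [-0.01, -0.05, 0], "rot": [0, 0, 0], "grip": 0.06}, {"dp": [-0.01, -0.05, 0], "rot": [0, 0, 0], "grip": 0.06}, {"dp": [-0.01, -0.05, 0], "rot": [0, 0, 0], "grip": 0.06}, {"dp": [-0.01, -0.05, 0], "rot": [0, 0, 0], "grip": 0.06}, {"dp": [-0.01, -0.05, 0], "rot": [0, 0, 0], "grip": 0.06}, {"dp": [0, 0, 0], "rot": [0, 0, 0], "grip": 0.06}])

```text
clock: 29.92
tcp_pos: [0.4844, -0.1124, 0.299]
orientation: [-2.259, 2.136, -0.026]
contact_force: [0.8, 0.3, -0.1]
grip_width: 0.06
```

```bash
python3 - <<'E'
from h import *
o=st();g=grab('side');f=grab('top')
a=cv2.resize(g['img'][60:210,190:310],None,fx=3,fy=3)
b=cv2.resize(f['img'][140:290,340:460],None,fx=3,fy=3)
cv2.imwrite('pics/p2.png',np.hstack([a,b])[...,::-1])
q=lambda X:(np.array(proj(g,X))-(190,60))*3
print('peg2',q((.5475,.2415,.03)),q((.5475,.2415,.156)),q((.5475,.2415,.162)))
E
```

```text
t 29.925 tcp [ 0.4844 -0.1124  0.299 ] xang -1.515 z [ 0.034  0.012 -0.999] F [ 0.8  0.3 -0.1] g 0.06 q7 [-0.8   0.12  1.02  1.95 -0.14  1.1  -1.24]
peg2 [166.58235398 243.4513567 ] [150.60924553 146.92222012] [149.78696765 141.9530074 ]
```

View pics/p2.png

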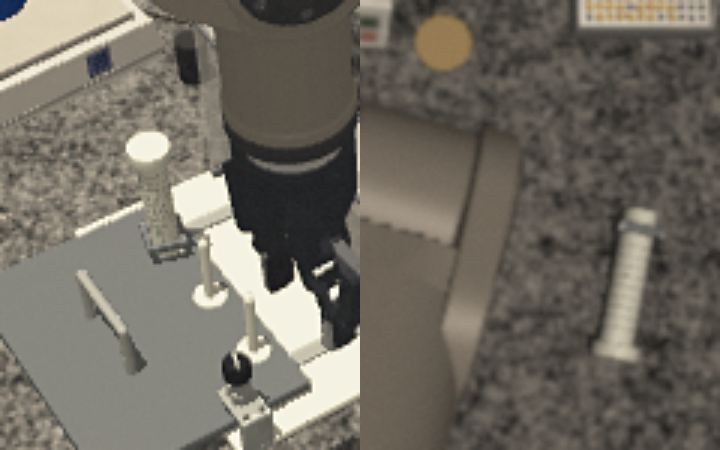

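The cylinder stands upright on peg_2, foot top at (149,147) against an expected (150,144). Cylinder B is unmoved, so I'll go for it.

send_rows(motion=[{"dp": [-0.008, -0.03, 0], "rot": [-0.012, 0.034, 0], "grip": 0.065}, {"dp": [-0.01, -0.04, -0.01], "rot": [0, 0, -0.06], "grip": 0.065}, {"dp": [-0.01, -0.04, -0.02], "rot": [0, 0, -0.06], "grip": 0.065}, {"dp": [-0.01, -0.04, -0.03], "rot": [0, 0, -0.06], "grip": 0.065}, {"dp": [-0.01, -0.04, -0.04], "rot": [0, 0, -0.06], "grip": 0.065}, {"dp": [-0.01, -0.03, -0.04], "rot": [0, 0, 0], "grip": 0.065}, {"dp": [0, 0, 0], "rot": [0, 0, 0], "grip": 0.065}])

```text
clock: 30.9
tcp_pos: [0.4355, -0.3214, 0.156]
orientation: [-2.035, 2.387, 0.001]
contact_force: [0.0, -0.1, 0.1]
grip_width: 0.0651
```

```bash
python3 -c "
from h import *
o=st()"
```

```text
t 30.9 tcp [ 0.4355 -0.3214  0.156 ] xang -1.729 z [ 0.003  0.004 -1.   ] F [ 0.  -0.1  0.1] g 0.0651 q7 [-0.17  0.49  0.92  1.99 -0.5   0.9  -0.72]
```

send_rows(motion=[{"dp": [-0.011, -0.0205, -0.02], "rot": [-0.004, 0.003, -0.041], "grip": 0.065}, {"dp": [-0.001, 0, -0.04], "rot": [0, 0, 0], "grip": 0.065}, {"dp": [-0.001, 0, -0.04], "rot": [0, 0, 0], "grip": 0.065}, {"dp": [0, 0, -0.015], "rot": [0, 0, 0], "grip": 0.065}, {"dp": [0, 0, 0], "rot": [0, 0, 0], "grip": 0.065}])

```text
clock: 31.52
tcp_pos: [0.4345, -0.3352, 0.0424]
orientation: [-2.003, 2.41, -0.008]
contact_force: [-0.3, -0.5, -0.3]
grip_width: 0.065
```

```bash
python3 -c "
from h import *
o=st()"
```

```text
t 31.525 tcp [ 0.4345 -0.3352  0.0424] xang -1.755 z [ 0.009  0.001 -1.   ] F [-0.3 -0.5 -0.3] g 0.065 q7 [-0.    0.66  0.73  2.04 -0.7   0.7  -0.57]
```

send_rows(motion=[{"dp": [-0.01, -0.007, 0], "rot": [-0.001, 0.009, -0.015], "grip": 0.065}, {"dp": [0, 0, -0.015], "rot": [0, 0, 0], "grip": 0.065}, {"dp": [0, 0, -0.015], "rot": [0, 0, 0], "grip": 0.065}, {"dp": [0, 0, 0], "rot": [0, 0, 0], "grip": 0.065}])

```text
clock: 32.02
tcp_pos: [0.4265, -0.3432, 0.0137]
orientation: [-1.99, 2.429, -0.008]
contact_force: [-0.6, 0.2, 0.3]
grip_width: 0.0649
```

```bash
python3 -c "
from h import *
o=st()"
```

```text
t 32.025 tcp [ 0.4265 -0.3432  0.0137] xang -1.769 z [ 0.004 -0.003 -1.   ] F [-0.6  0.2  0.3] g 0.0649 q7 [ 0.05  0.7   0.69  2.05 -0.74  0.65 -0.53]
```

send_rows(motion=[{"dp": [-0.003, 0.001, -0.01], "rot": [0.003, 0.004, 0], "grip": 0.065}, {"dp": [-0.001, 0, -0.002], "rot": [0, 0, 0], "grip": 0.065}, {"dp": [0, 0, 0], "rot": [0, 0, 0], "grip": 0.03}, {"dp": [0, 0, 0], "rot": [0, 0, 0], "grip": 0.03}, {"dp": [0, 0, 0], "rot": [0, 0, 0], "grip": 0.03}, {"dp": [0, 0, 0], "rot": [0, 0, 0], "grip": 0.03}], grip_force=40)

```text
clock: 32.78
tcp_pos: [0.4221, -0.3423, 0.0012]
orientation: [-1.99, 2.43, 0.001]
contact_force: [0.3, 0.0, -0.3]
grip_width: 0.0385
```

```bash
python3 -c "
from h import *
o=st()"
```

```text
t 32.775 tcp [ 0.4221 -0.3423  0.0012] xang -1.769 z [ 0.     0.001 -1.   ] F [ 0.3  0.  -0.3] g 0.0385 q7 [ 0.07  0.71  0.67  2.06 -0.76  0.63 -0.51]
```

send_rows(motion=[{"dp": [0, 0, 0.01], "rot": [0, 0, 0], "grip": 0.03}, {"dp": [0, 0, 0.03], "rot": [0, 0, 0], "grip": 0.03}, {"dp": [0, 0, 0.04], "rot": [0, 0, 0], "grip": 0.03}, {"dp": [0, 0, 0.035], "rot": [0, 0, 0], "grip": 0.03}, {"dp": [0, 0, 0.015], "rot": [0, 0, 0], "grip": 0.03}, {"dp": [0, 0, 0], "rot": [0, 0, 0], "grip": 0.03}])

```text
clock: 33.52
tcp_pos: [0.4212, -0.3415, 0.1362]
orientation: [-1.99, 2.43, 0.003]
contact_force: [-0.1, 0.3, -1.4]
grip_width: 0.0384
```

```bash
python3 -c "
from h import *
o=st();g=grab('side');np.save('ref.npy',g['img'])"; sed -i 's/\[:,240:\]/[:,280:]/' d.py
```

```text
t 33.525 tcp [ 0.4212 -0.3415  0.1362] xang -1.77 z [-0.001  0.002 -1.   ] F [-0.1  0.3 -1.4] g 0.0384 q7 [-0.11  0.53  0.9   2.   -0.54  0.87 -0.68]
```

send_rows(motion=[{"dp": [0, 0, 0], "rot": [0, 0, 0], "grip": 0.0388}, {"dp": [0, 0, 0], "rot": [0, 0, 0], "grip": 0.0391}, {"dp": [0, 0, 0], "rot": [0, 0, 0], "grip": 0.0393}, {"dp": [0, 0, 0], "rot": [0, 0, 0], "grip": 0.0394}, {"dp": [0, 0, 0], "rot": [0, 0, 0], "grip": 0.0395}, {"dp": [0, 0, 0], "rot": [0, 0, 0], "grip": 0.0395}, {"dp": [0, 0, 0], "rot": [0, 0, 0], "grip": 0.0395}, {"dp": [0, 0, 0], "rot": [0, 0, 0], "grip": 0.0395}], grip_force=1.8)

```text
clock: 34.58
tcp_pos: [0.4192, -0.3401, 0.1322]
orientation: [1.988, -2.43, -0.012]
contact_force: [-1.2, 0.2, -1.7]
grip_width: 0.0396
```

```bash
python3 d.py
```

```text
t 34.575 tcp [ 0.4192 -0.3401  0.1322] xang -1.77 z [-0.007  0.005 -1.   ] F [-1.2  0.2 -1.7] g 0.0396 q7 [-0.11  0.53  0.9   2.01 -0.54  0.87 -0.68]
[-0.03691579 -0.04859791  0.02444242]
1888 [[43, 149, 25, 12, 39], [49, 157, 43, 39, 85], [80, 171, 19, 27, 50], [66, 179, 21, 14, 40], [10, 188, 62, 51, 243], [24, 228, 10, 10, 21], [43, 242, 16, 4, 18], [34, 252, 31, 20, 114], [62, 262, 50, 37, 570], [40, 282, 5, 12, 23], [40, 289, 24, 43, 261], [97, 289, 16, 17, 139], [62, 292, 6, 17, 27]]
```

send_rows(motion=[{"dp": [0, 0, 0], "rot": [0, 0, 0], "grip": 0.0396}, {"dp": [0, 0, 0], "rot": [0, 0, 0], "grip": 0.0396}, {"dp": [0, 0, 0], "rot": [0, 0, 0], "grip": 0.0397}, {"dp": [0, 0, 0], "rot": [0, 0, 0], "grip": 0.0397}, {"dp": [0, 0, 0], "rot": [0, 0, 0], "grip": 0.0397}, {"dp": [0, 0, 0], "rot": [0, 0, 0], "grip": 0.0397}])

```text
clock: 35.38
tcp_pos: [0.4194, -0.3402, 0.1323]
orientation: [1.988, -2.43, -0.012]
contact_force: [-0.4, -0.6, -2.0]
grip_width: 0.04
```

```bash
python3 d.py
```

```text
t 35.375 tcp [ 0.4194 -0.3402  0.1323] xang -1.77 z [-0.006  0.004 -1.   ] F [-0.4 -0.6 -2. ] g 0.04 q7 [-0.11  0.53  0.9   2.01 -0.54  0.87 -0.68]
[ 0.05213929  0.00414537 -0.01980197]
1830 [[43, 149, 25, 11, 37], [50, 158, 41, 37, 84], [80, 171, 19, 26, 45], [66, 179, 21, 14, 34], [10, 188, 62, 42, 184], [28, 213, 15, 5, 25], [56, 223, 12, 16, 22], [23, 227, 11, 11, 21], [43, 242, 20, 4, 22], [34, 252, 31, 20, 108], [65, 262, 47, 37, 566], [41, 282, 4, 11, 21], [42, 289, 21, 44, 245], [97, 289, 16, 17, 139], [62, 292, 6, 17, 29]]
```

send_rows(motion=[{"dp": [0, 0, 0], "rot": [0, 0, 0], "grip": 0.0397}, {"dp": [0, 0, 0], "rot": [0, 0, 0], "grip": 0.0397}, {"dp": [0, 0, 0], "rot": [0, 0, 0], "grip": 0.0397}, {"dp": [0, 0, 0], "rot": [0, 0, 0], "grip": 0.0397}, {"dp": [0, 0, 0], "rot": [0, 0, 0], "grip": 0.03}, {"dp": [0, 0, 0], "rot": [0, 0, 0], "grip": 0.03}, {"dp": [0, 0, 0.04], "rot": [0, 0, 0], "grip": 0.03}, {"dp": [0, 0, 0.05], "rot": [0, 0, 0], "grip": 0.03}, {"dp": [0, 0, 0.05], "rot": [0, 0, 0], "grip": 0.03}, {"dp": [0, 0, 0], "rot": [0, 0, 0], "grip": 0.03}], grip_force=30)

```text
clock: 36.67
tcp_pos: [0.4184, -0.3398, 0.2757]
orientation: [1.987, -2.43, -0.015]
contact_force: [0.0, 0.5, -2.5]
grip_width: 0.0383
```

send_rows(motion=[{"dp": [0.005, 0.015, 0.01], "rot": [0, 0, 0.02], "grip": 0.03}, {"dp": [0.009, 0.03, 0], "rot": [0, 0, 0.02], "grip": 0.03}, {"dp": [0.009, 0.032, 0], "rot": [0, 0, 0.02], "grip": 0.03}, {"dp": [0.009, 0.032, 0], "rot": [0, 0, 0.02], "grip": 0.03}, {"dp": [0.009, 0.032, 0], "rot": [0, 0, 0.02], "grip": 0.03}, {"dp": [0.009, 0.032, 0], "rot": [0, 0, 0.02], "grip": 0.03}, {"dp": [0.009, 0.032, 0], "rot": [0, 0, 0.02], "grip": 0.03}, {"dp": [0.009, 0.032, 0], "rot": [0, 0, 0.02], "grip": 0.03}, {"dp": [0.009, 0.032, 0], "rot": [0, 0, 0.02], "grip": 0.03}, {"dp": [0.009, 0.032, 0], "rot": [0, 0, 0.02], "grip": 0.03}, {"dp": [0.009, 0.032, 0], "rot": [0, 0, 0], "grip": 0.03}, {"dp": [0.009, 0.032, 0], "rot": [0, 0, 0], "grip": 0.03}, {"dp": [0.009, 0.032, 0], "rot": [0, 0, 0], "grip": 0.03}, {"dp": [0.005, 0.015, 0], "rot": [0, 0, 0], "grip": 0.03}, {"dp": [0, 0, 0], "rot": [0, 0, 0], "grip": 0.03}])

```text
clock: 38.55
tcp_pos: [0.5289, 0.0881, 0.2718]
orientation: [2.215, -2.203, -0.035]
contact_force: [-0.4, 0.1, -1.3]
grip_width: 0.0387
```

```bash
python3 -c "
from h import *
o=st()"
```

```text
t 38.55 tcp [0.5289 0.0881 0.2718] xang -1.566 z [-0.028  0.003 -1.   ] F [-0.4  0.1 -1.3] g 0.0387 q7 [-1.05  0.32  0.98  1.86 -0.3   1.14 -1.52]
```

send_rows(motion=[{"dp": [0.01, -0.003, 0.002], "rot": [-0.003, -0.028, 0], "grip": 0.03}, {"dp": [0.009, -0.003, 0], "rot": [0, 0, 0], "grip": 0.03}, {"dp": [0, 0, 0], "rot": [0, 0, 0], "grip": 0.03}])

```text
clock: 38.92
tcp_pos: [0.5487, 0.0775, 0.274]
orientation: [-2.221, 2.221, -0.002]
contact_force: [-0.5, -0.1, -1.0]
grip_width: 0.0389
```

```bash
python3 -c "
from h import *
o=st();g=grab('side');t=o['tcp_pos'];u,v=map(int,proj(g,t))
x0=max(u-70,0);y0=max(v-40,0)
im=g['img'][y0:y0+150,x0:x0+140];a=cv2.resize(im,None,fx=4,fy=4)
cv2.imwrite('pics/p3.png',a[...,::-1])
q=lambda X:(np.array(proj(g,X))-(x0,y0))*4
for dz in (.025,.019,.013,-.089,-.107): print(q(t+[0,0,dz]))
print('dx',q(t+[.01,0,-.107])-q(t+[0,0,-.107]),'dy',q(t+[0,.01,-.107])-q(t+[0,0,-.107]))
print('peg0 foot/top',q((.5435,.0815,.03)),q((.5435,.0815,.105)))
"
```

```text
t 38.925 tcp [0.5487 0.0775 0.274 ] xang -1.571 z [ 0.002 -0.    -1.   ] F [-0.5 -0.1 -1. ] g 0.0389 q7 [-1.02  0.34  0.98  1.84 -0.31  1.12 -1.5 ]
[277.52107912 130.1777246 ]
[278.29631497 137.99602271]
[279.06493335 145.74758338]
[291.19552466 268.08529459]
[293.16785776 287.97638745]
dx [13.26706487 -6.77449432] dy [-8.5905292  -9.37622318]
peg0 foot/top [297.32005783 425.08479331] [289.71288294 352.86394252]
```

View pics/p3.png

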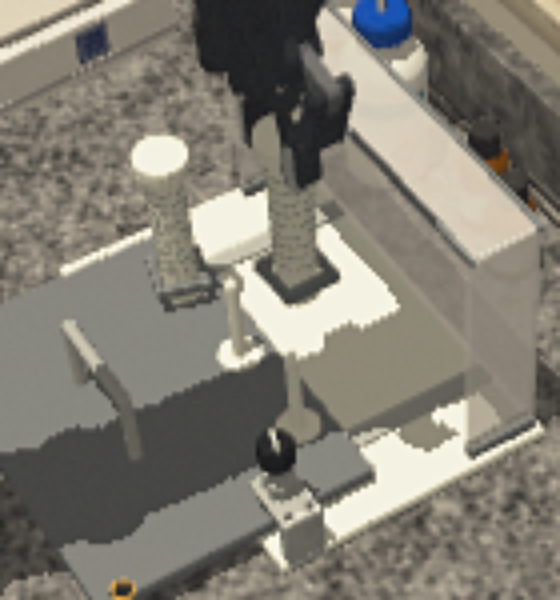

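Cylinder B hangs upright (guard centre at crop (298,272)) and the peg_0 tip is at (292,357). The mouth column lands about 14 px to the right, so I'll shift x by -8.5 mm and y by +4 mm, then descend.

send_rows(motion=[{"dp": [-0.0085, 0.004, 0], "rot": [0, 0, 0], "grip": 0.03}, {"dp": [0, 0, 0], "rot": [0, 0, 0], "grip": 0.03}, {"dp": [0, 0, -0.02], "rot": [0, 0, 0], "grip": 0.03}, {"dp": [0, 0, -0.015], "rot": [0, 0, 0], "grip": 0.03}, {"dp": [0, 0, 0], "rot": [0, 0, 0], "grip": 0.03}])

```text
clock: 39.6
tcp_pos: [0.5387, 0.0821, 0.2383]
orientation: [-2.221, 2.22, -0.0]
contact_force: [0.2, -0.2, -1.2]
grip_width: 0.0389
```

```bash
python3 -c "
from h import *
o=st()"
```

```text
t 39.6 tcp [0.5387 0.0821 0.2383] xang -1.57 z [ 0.001  0.001 -1.   ] F [ 0.2 -0.2 -1.2] g 0.0389 q7 [-1.01  0.37  0.96  1.91 -0.35  1.04 -1.48]
```

send_rows(motion=[{"dp": [0.0015, -0.0003, -0.01], "rot": [0, 0, 0], "grip": 0.03}, {"dp": [0, 0, -0.012], "rot": [0, 0, 0], "grip": 0.03}, {"dp": [0, 0, -0.012], "rot": [0, 0, 0], "grip": 0.03}, {"dp": [0, 0, 0], "rot": [0, 0, 0], "grip": 0.03}])

```text
clock: 40.1
tcp_pos: [0.5407, 0.0819, 0.2025]
orientation: [-2.22, 2.219, -0.001]
contact_force: [0.2, 0.7, -1.9]
grip_width: 0.0387
```

send_rows(motion=[{"dp": [0, 0, -0.012], "rot": [0, 0, 0], "grip": 0.03}, {"dp": [0, 0, -0.012], "rot": [0, 0, 0], "grip": 0.03}, {"dp": [0, 0, 0], "rot": [0, 0, 0], "grip": 0.03}])

```text
clock: 40.48
tcp_pos: [0.5408, 0.0819, 0.1768]
orientation: [-2.22, 2.219, -0.001]
contact_force: [-0.9, 0.3, -1.2]
grip_width: 0.0383
```

```bash
python3 -c "
from h import *
o=st()"
```

```text
t 40.475 tcp [0.5408 0.0819 0.1768] xang -1.57 z [ 0.002  0.001 -1.   ] F [-0.9  0.3 -1.2] g 0.0383 q7 [-0.94  0.45  0.89  1.96 -0.43  0.93 -1.41]
```

send_rows(motion=[{"dp": [0, 0, -0.012], "rot": [0, 0, 0], "grip": 0.03}, {"dp": [0, 0, -0.012], "rot": [0, 0, 0], "grip": 0.03}, {"dp": [0, 0, -0.005], "rot": [0, 0, 0], "grip": 0.03}, {"dp": [0, 0, 0], "rot": [0, 0, 0], "grip": 0.03}])

```text
clock: 40.98
tcp_pos: [0.5409, 0.0819, 0.1457]
orientation: [-2.22, 2.219, -0.001]
contact_force: [-0.1, -0.5, -1.0]
grip_width: 0.0386
```

send_rows(motion=[{"dp": [0, 0, -0.004], "rot": [0, 0, 0], "grip": 0.03}, {"dp": [0, 0, 0], "rot": [0, 0, 0], "grip": 0.03}])

```text
clock: 41.22
tcp_pos: [0.5413, 0.0819, 0.1418]
orientation: [-2.22, 2.218, -0.002]
contact_force: [-0.3, 0.1, -1.5]
grip_width: 0.0385
```

send_rows(motion=[{"dp": [0, 0, -0.002], "rot": [0, 0, 0], "grip": 0.03}, {"dp": [0, 0, 0], "rot": [0, 0, 0], "grip": 0.03}])

```text
clock: 41.48
tcp_pos: [0.5416, 0.082, 0.1401]
orientation: [-2.219, 2.218, -0.002]
contact_force: [0.1, 1.0, -1.2]
grip_width: 0.0389
```

send_rows(motion=[{"dp": [0, 0, -0.002], "rot": [0, 0, 0], "grip": 0.03}, {"dp": [0, 0, 0], "rot": [0, 0, 0], "grip": 0.03}])

```text
clock: 41.72
tcp_pos: [0.544, 0.0819, 0.1402]
orientation: [-2.216, 2.215, -0.006]
contact_force: [-0.2, 0.5, -1.5]
grip_width: 0.0384
```

Seated, with the same stall signature. Release and retreat.

send_rows(motion=[{"dp": [-0.0025, 0, 0.0005], "rot": [0, -0.004, 0], "grip": 0.03}, {"dp": [0, 0, 0], "rot": [0, 0, 0], "grip": 0.042}, {"dp": [0, 0, 0], "rot": [0, 0, 0], "grip": 0.046}, {"dp": [0, 0, 0], "rot": [0, 0, 0], "grip": 0.06}, {"dp": [0, 0, 0], "rot": [0, 0, 0], "grip": 0.06}, {"dp": [0, 0, 0], "rot": [0, 0, 0], "grip": 0.06}, {"dp": [0, 0, 0.02], "rot": [0, 0, 0], "grip": 0.06}, {"dp": [0, 0, 0.05], "rot": [0, 0, 0], "grip": 0.06}, {"dp": [0, 0, 0.05], "rot": [0, 0, 0], "grip": 0.06}, {"dp": [-0.005, -0.03, 0.02], "rot": [0, 0, 0], "grip": 0.06}, {"dp": [-0.01, -0.05, 0], "rot": [0, 0, 0.15], "grip": 0.06}, {"dp": [-0.01, -0.05, 0], "rot": [0, 0, 0.15], "grip": 0.06}, {"dp": [-0.01, -0.05, 0], "rot": [0, 0, 0.15], "grip": 0.06}, {"dp": [-0.01, -0.05, 0], "rot": [0, 0, 0.15], "grip": 0.06}, {"dp": [0, 0, 0], "rot": [0, 0, 0.15], "grip": 0.06}, {"dp": [0, 0, 0], "rot": [0, 0, 0.15], "grip": 0.06}, {"dp": [0, 0, 0], "rot": [0, 0, 0], "grip": 0.06}])

```text
clock: 43.85
tcp_pos: [0.4944, -0.1605, 0.299]
orientation: [-2.956, 0.996, -0.019]
contact_force: [0.9, 1.0, 0.6]
grip_width: 0.0598
```

```bash
python3 - <<'E'
from h import *
np.set_printoptions(precision=4,suppress=True)
o=st();g=grab('side')
np.save('s.npy',g['img'])
h=cv2.cvtColor(g['img'],cv2.COLOR_RGB2HSV);m=((h[...,2]>170)&(h[...,1]<70)).astype(np.uint8)
for X in((.5475,.2415,.162),(.5435,.0815,.162)):
    u,v=proj(g,X); x0,y0=int(u)-14,int(v)-14; n,l,s,c=cv2.connectedComponentsWithStats(m[y0:y0+28,x0:x0+28])
    for i in range(1,n):
        if s[i,4]>20: print((u,v),s[i],c[i]+[x0,y0],onz(g,*(c[i]+[x0,y0]),.162))
E
```

```text
t 43.85 tcp [ 0.4944 -0.1605  0.299 ] xang -0.65 z [ 0.018  0.017 -1.   ] F [0.9 1.  0.6] g 0.0598 q7 [-0.56  0.19  0.9   1.89 -0.19  1.13 -0.24]
(np.float64(239.92898921820557), np.float64(107.31766913336885)) [  7  10  15  12 132] [239.2348 108.6439] [0.5433 0.2381 0.162 ]
(np.float64(270.85823650801797), np.float64(143.31089954458278)) [  0   0  28  25 396] [268.8662 137.298 ] [0.5507 0.1021 0.162 ]
```

```bash
python3 - <<'E'
import numpy as np,cv2
a=np.load('s.npy')
for r in range(128,192,2): print(r,' '.join('%3d'%x for x in a[r,250:300:2].mean(1)))
print("cyl A ref")
for r in range(96,112,2): print(r,' '.join('%3d'%x for x in a[r,226:256:2].mean(1)))
E
```

```text
128 237 237 237 237 237 238 239 227 197 186 190 192 145 241 237 238 238 243 130  84  29  34  34  34  70
130 241 237 237 238 239 228 197 188 190 193 105 238 240 238 237 237 237 241 120  80  34  36  36  39  35
132 193 238 240 205 197 189 192 196 105 238 240 238 237 237 237 236 237 238 242 101  31  37  36  36  36
134  93 208 189 188 192 147 109 238 240 238 237 237 237 237 237 237 237 237 238 249  29  36  35  37  33
136  64 108 117 115 181 237 239 238 237 237 237 238 242 246 243 238 237 237 238 251  32  37  36  36  35
138 145  72  95 128 124 245 238 237 237 237 237 240  58  24  67 248 239 239 244  66  32  37  39  36  37
140 144 117  65 205 211 124 238 237 237 237 237 243  32  51  42 134 156 132 136  49  33  38  35  37  35
142  82  63 131 173 152 124 239 238 237 237 237 246  50  60  60  59  57  59  61  37  37  35  33  35  38
144  70  65  81 143 137 248 238 239 237 237 237 248  45  43  55  59  59  59  53  38  40  36  36  37  36
146 128 127 134 134 142 200 240 148 240 238 238 250  29  37  34  61  60  56  49  31  35  37  37  35  36
148 133 134 135 130 148 122 200 200 171 216 242 223  32  35 
[... 2047 characters left out ...]
 132 132 194  38  57  89 137 135 133 134 132 133 135 134 114  75 247 237 237
190 134 133 132 132 132 132 155 202  99  92  94  96  94  81 134 133 134 135 117  80  61 118 245 237 237
cyl A ref
96 105 124 127  87 129 111 143 127 100 100 109 140 123 154 154
98 112 114 106  89 105 106 127 127 120 102 145 117 145 130 158
100 106 125 145 138 134 145 144 146 110 116 129 131 125 154 149
102 121 123 126 138 113 118 138 129 119 102  91 107 124 105 106
104 124 120 130 125 120 211 238 238 239 194 132 123  86 114  95
106 128 111 149 116 242 238 237 237 237 239 178 116 134 116 137
108 122 117 112 154 239 236 237 237 237 237 249 121 113 131 136
110 123 112 105 121 240 237 237 237 237 239 177 124 109 111 161
```

send_rows(motion=[{"dp": [-0.008, 0.03, 0], "rot": [-0.017, 0.018, 0.08], "grip": 0.06}, {"dp": [-0.008, 0.042, 0], "rot": [0, 0, 0.08], "grip": 0.06}, {"dp": [-0.008, 0.042, 0], "rot": [0, 0, 0.08], "grip": 0.06}, {"dp": [-0.008, 0.042, 0], "rot": [0, 0, 0.08], "grip": 0.06}, {"dp": [-0.008, 0.042, 0], "rot": [0, 0, 0.08], "grip": 0.06}, {"dp": [-0.008, 0.042, 0], "rot": [0, 0, 0.08], "grip": 0.06}, {"dp": [-0.006, 0.042, 0], "rot": [0, 0, 0.08], "grip": 0.06}, {"dp": [0, 0.03, 0], "rot": [0, 0, 0.05], "grip": 0.06}, {"dp": [0, 0, 0], "rot": [0, 0, 0], "grip": 0.06}])

```text
clock: 45.02
tcp_pos: [0.438, 0.1621, 0.3028]
orientation: [-3.139, 0.075, -0.008]
contact_force: [1.5, -1.2, -0.1]
grip_width: 0.06
```

```bash
python3 - <<'E'
from h import *
st();g=grab('side');save(g,'v1',(200,80,320,200),5)
q=lambda X:(np.array(proj(g,X))-(200,80))*5
for X in((.5475,.2415,.162),(.5475,.2415,.03),(.5435,.0815,.162),(.5435,.0815,.03)): print(q(X))
E
```

```text
t 45.025 tcp [0.438  0.1621 0.3028] xang -0.048 z [ 0.005  0.002 -1.   ] F [ 1.5 -1.2 -0.1] g 0.06 q7 [-1.04  0.04  0.58  1.97 -0.02  1.13 -0.5 ]
[199.64494609 136.58834567]
[227.63725664 305.75226117]
[354.29118254 316.55449772]
[371.65007229 481.35599164]
```

View pics/v1.png

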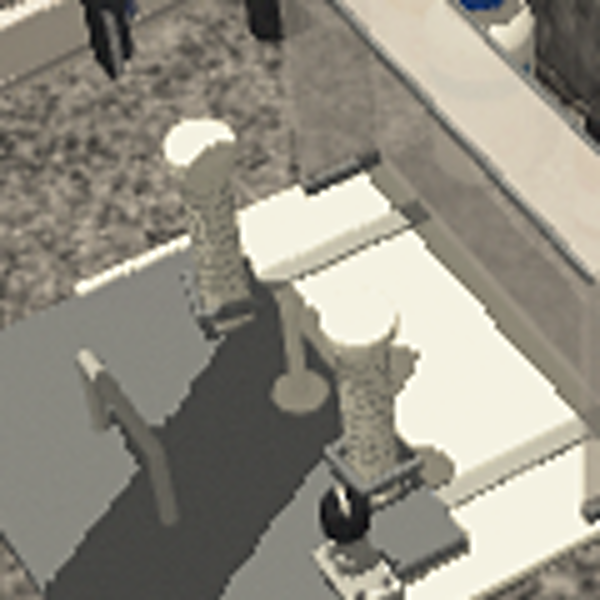

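Both cylinders stand upright and seated: foot tops at (200,143) and (359,315), against expected (200,137) and (354,317). Now the handle.

send_rows(motion=[{"dp": [0.003, 0.003, -0.05], "rot": [0, 0.005, 0.02], "grip": 0.06}, {"dp": [0, 0, -0.05], "rot": [0, 0, 0], "grip": 0.06}, {"dp": [0, 0, -0.05], "rot": [0, 0, 0], "grip": 0.06}, {"dp": [0, 0, -0.03], "rot": [0, 0, 0], "grip": 0.06}, {"dp": [0, 0, 0], "rot": [0, 0, 0], "grip": 0.06}])

```text
clock: 45.7
tcp_pos: [0.4452, 0.1568, 0.1203]
orientation: [-3.14, 0.074, -0.009]
contact_force: [-0.1, 1.3, 0.2]
grip_width: 0.06
```

```bash
python3 -c "
from h import *
o=st()"
```

```text
t 45.7 tcp [0.4452 0.1568 0.1203] xang -0.047 z [ 0.006  0.    -1.   ] F [-0.1  1.3  0.2] g 0.06 q7 [-0.92  0.33  0.54  2.16 -0.26  0.71 -0.26]
```

send_rows(motion=[{"dp": [-0.0035, 0.008, 0], "rot": [0, 0.006, 0.017], "grip": 0.06}, {"dp": [0, 0, -0.025], "rot": [0, 0, 0], "grip": 0.06}, {"dp": [0, 0, -0.02], "rot": [0, 0, 0], "grip": 0.06}, {"dp": [0, 0, 0], "rot": [0, 0, 0], "grip": 0.0}, {"dp": [0, 0, 0], "rot": [0, 0, 0], "grip": 0.0}, {"dp": [0, 0, 0], "rot": [0, 0, 0], "grip": 0.0}, {"dp": [0, 0, 0], "rot": [0, 0, 0], "grip": 0.0}, {"dp": [0, 0, 0], "rot": [0, 0, 0], "grip": 0.0}], grip_force=40)

```text
clock: 46.7
tcp_pos: [0.4469, 0.1682, 0.0828]
orientation: [-3.132, 0.047, -0.016]
contact_force: [1.0, 0.3, -8.7]
grip_width: 0.0077
```

```bash
python3 -c "
from h import *
o=st()"
```

```text
t 46.7 tcp [0.4469 0.1682 0.0828] xang -0.03 z [ 0.01   0.009 -1.   ] F [ 1.   0.3 -8.7] g 0.0077 q7 [-0.89  0.4   0.49  2.18 -0.33  0.62 -0.2 ]
```

send_rows(motion=[{"dp": [0, 0, 0], "rot": [0, 0, 0], "grip": 0.05}, {"dp": [0, 0, 0], "rot": [0, 0, 0], "grip": 0.05}, {"dp": [0, 0, 0], "rot": [0, 0, 0], "grip": 0.05}, {"dp": [-0.004, -0.002, -0.012], "rot": [-0.009, 0.01, 0], "grip": 0.05}, {"dp": [0, 0, 0], "rot": [0, 0, 0], "grip": 0.05}])

```text
clock: 47.32
tcp_pos: [0.4442, 0.1668, 0.0714]
orientation: [-3.14, 0.047, -0.004]
contact_force: [-0.1, 0.2, -0.2]
grip_width: 0.0499
```

```bash
python3 -c "
from h import *
o=st()"
```

```text
t 47.325 tcp [0.4442 0.1668 0.0714] xang -0.03 z [ 0.002  0.001 -1.   ] F [-0.1  0.2 -0.2] g 0.0499 q7 [-0.88  0.42  0.48  2.18 -0.34  0.6  -0.19]
```

send_rows(motion=[{"dp": [-0.003, -0.001, 0], "rot": [0, 0, 0], "grip": 0.0}, {"dp": [0, 0, 0], "rot": [0, 0, 0], "grip": 0.0}, {"dp": [0, 0, 0], "rot": [0, 0, 0], "grip": 0.0}, {"dp": [0, 0, 0], "rot": [0, 0, 0], "grip": 0.0}, {"dp": [0, 0, 0], "rot": [0, 0, 0], "grip": 0.0}, {"dp": [0.005, -0.0002, 0], "rot": [0, 0, 0], "grip": 0.0}, {"dp": [0.01, -0.0003, 0], "rot": [0, 0, 0], "grip": 0.0}, {"dp": [0.01, -0.0003, 0], "rot": [0, 0, 0], "grip": 0.0}, {"dp": [0.01, -0.0003, 0], "rot": [0, 0, 0], "grip": 0.0}, {"dp": [0.01, -0.0003, 0], "rot": [0, 0, 0], "grip": 0.0}, {"dp": [0.01, -0.0003, 0], "rot": [0, 0, 0], "grip": 0.0}, {"dp": [0, 0, 0], "rot": [0, 0, 0], "grip": 0.0}])

```text
clock: 48.82
tcp_pos: [0.501, 0.1634, 0.0715]
orientation: [-3.14, 0.049, -0.005]
contact_force: [1.7, -0.3, -0.9]
grip_width: 0.0077
```

```bash
python3 -c "
from h import *
o=st()"
```

```text
t 48.825 tcp [0.501  0.1634 0.0715] xang -0.031 z [ 0.003  0.001 -1.   ] F [ 1.7 -0.3 -0.9] g 0.0077 q7 [-0.8   0.49  0.47  2.06 -0.35  0.66 -0.13]
```

send_rows(motion=[{"dp": [0.008, -0.0003, 0], "rot": [0, 0, 0], "grip": 0.0}, {"dp": [0.01, -0.0003, 0], "rot": [0, 0, 0], "grip": 0.0}, {"dp": [0.01, -0.0003, 0], "rot": [0, 0, 0], "grip": 0.0}, {"dp": [0.01, -0.0003, 0], "rot": [0, 0, 0], "grip": 0.0}, {"dp": [0.01, -0.0003, 0], "rot": [0, 0, 0], "grip": 0.0}, {"dp": [0.006, 0, 0], "rot": [0, 0, 0], "grip": 0.0}, {"dp": [0.004, 0, 0], "rot": [0, 0, 0], "grip": 0.0}, {"dp": [0, 0, 0], "rot": [0, 0, 0], "grip": 0.0}])

```text
clock: 49.82
tcp_pos: [0.5614, 0.1612, 0.0715]
orientation: [-3.141, 0.049, 0.0]
contact_force: [-3.0, 0.2, 5.4]
grip_width: 0.0081
```

send_rows(motion=[{"dp": [0.003, 0, 0], "rot": [0, 0, 0], "grip": 0.0}, {"dp": [0, 0, 0], "rot": [0, 0, 0], "grip": 0.0}])

```text
clock: 50.08
tcp_pos: [0.5612, 0.1612, 0.0715]
orientation: [-3.141, 0.049, 0.012]
contact_force: [0.4, -0.3, 1.0]
grip_width: 0.0081
```

send_rows(motion=[{"dp": [0.003, 0, 0], "rot": [0, 0, 0], "grip": 0.0}, {"dp": [0, 0, 0], "rot": [0, 0, 0], "grip": 0.0}])

```text
clock: 50.32
tcp_pos: [0.5612, 0.1612, 0.0715]
orientation: [-3.141, 0.048, 0.022]
contact_force: [1.5, -0.9, 0.2]
grip_width: 0.0085
```

```bash
python3 -c "
from h import *
o=st()"
```

```text
t 50.325 tcp [0.5612 0.1612 0.0715] xang -0.031 z [-0.014  0.    -1.   ] F [ 1.5 -0.9  0.2] g 0.0085 q7 [-0.73  0.57  0.46  1.92 -0.37  0.75 -0.09]
```

Carriage is at its stop. Release, then back to the knob.

send_rows(motion=[{"dp": [0, 0, 0], "rot": [0, 0, 0], "grip": 0.05}, {"dp": [0, 0, 0], "rot": [0, 0, 0], "grip": 0.05}, {"dp": [0, 0, 0], "rot": [0, 0, 0], "grip": 0.05}, {"dp": [0, 0, 0.03], "rot": [0, -0.014, 0], "grip": 0.06}, {"dp": [0, 0, 0.05], "rot": [0, 0, 0], "grip": 0.06}, {"dp": [0, 0, 0.05], "rot": [0, 0, 0], "grip": 0.06}, {"dp": [-0.013, -0.026, 0], "rot": [0, 0, 0.16], "grip": 0.06}, {"dp": [-0.013, -0.026, 0], "rot": [0, 0, 0.16], "grip": 0.06}, {"dp": [-0.013, -0.026, 0], "rot": [0, 0, 0.16], "grip": 0.06}, {"dp": [-0.013, -0.026, 0], "rot": [0, 0, 0.16], "grip": 0.06}, {"dp": [-0.013, -0.026, 0], "rot": [0, 0, 0.16], "grip": 0.06}, {"dp": [0, 0, 0], "rot": [0, 0, 0.16], "grip": 0.06}, {"dp": [0, 0, 0], "rot": [0, 0, 0.16], "grip": 0.06}, {"dp": [0, 0, 0], "rot": [0, 0, 0.16], "grip": 0.06}, {"dp": [0, 0, 0], "rot": [0, 0, 0], "grip": 0.06}])

```text
clock: 52.2
tcp_pos: [0.4954, 0.0282, 0.2055]
orientation: [-2.509, -1.888, -0.011]
contact_force: [0.3, 0.1, -0.3]
grip_width: 0.0602
```

```bash
python3 -c "
from h import *
o=st()"
```

```text
t 52.2 tcp [0.4954 0.0282 0.2055] xang 1.29 z [ 0.005  0.005 -1.   ] F [ 0.3  0.1 -0.3] g 0.0602 q7 [-0.49  0.21  0.36  2.03 -0.1   0.91  1.21]
```

send_rows(motion=[{"dp": [0.001, 0, -0.04], "rot": [-0.005, 0.005, 0], "grip": 0.06}, {"dp": [0, 0, -0.04], "rot": [0, 0, 0], "grip": 0.06}, {"dp": [0, 0, -0.02], "rot": [0, 0, 0], "grip": 0.06}, {"dp": [0, 0, 0], "rot": [0, 0, 0], "grip": 0.06}])

```text
clock: 52.7
tcp_pos: [0.4977, 0.0286, 0.1038]
orientation: [2.522, 1.871, 0.005]
contact_force: [0.2, -0.5, 0.1]
grip_width: 0.06
```

```bash
python3 -c "
from h import *
o=st()"
```

```text
t 52.7 tcp [0.4977 0.0286 0.1038] xang 1.276 z [ 0.003  0.001 -1.   ] F [ 0.2 -0.5  0.1] g 0.06 q7 [-0.45  0.37  0.33  2.1  -0.19  0.69  1.28]
```

send_rows(motion=[{"dp": [-0.001, -0.001, -0.02], "rot": [0, 0, 0], "grip": 0.06}, {"dp": [0, 0, -0.01], "rot": [0, 0, 0], "grip": 0.06}, {"dp": [0, 0, 0], "rot": [0, 0, 0], "grip": 0.015}, {"dp": [0, 0, 0], "rot": [0, 0, 0], "grip": 0.015}, {"dp": [0, 0, 0], "rot": [0, 0, 0], "grip": 0.015}, {"dp": [0, 0, 0], "rot": [0, 0, 0], "grip": 0.015}, {"dp": [0, 0, 0], "rot": [0, 0, 0], "grip": 0.015}], grip_force=60)

```text
clock: 53.58
tcp_pos: [0.4995, 0.0283, 0.077]
orientation: [2.525, 1.863, 0.013]
contact_force: [1.4, -0.3, -4.5]
grip_width: 0.0218
```

```bash
python3 -c "
from h import *
o=st()"
```

```text
t 53.575 tcp [0.4995 0.0283 0.077 ] xang 1.271 z [ 0.009  0.002 -1.   ] F [ 1.4 -0.3 -4.5] g 0.0218 q7 [-0.43  0.42  0.31  2.12 -0.22  0.62  1.3 ]
```

send_rows(motion=[{"dp": [0, 0, 0.0042], "rot": [0, 0, 0], "grip": 0.015}, {"dp": [0, 0, 0], "rot": [0, 0, 0], "grip": 0.015}])

```text
clock: 53.82
tcp_pos: [0.4995, 0.0283, 0.081]
orientation: [2.525, 1.862, 0.013]
contact_force: [1.6, 0.5, -7.5]
grip_width: 0.0219
```

send_rows(motion=[{"dp": [0, 0, 0.0005], "rot": [0, 0, -0.12], "grip": 0.015}, {"dp": [0, 0, 0], "rot": [0, 0, -0.12], "grip": 0.015}, {"dp": [0, 0, 0], "rot": [0, 0, -0.12], "grip": 0.015}, {"dp": [0, 0, 0], "rot": [0, 0, -0.12], "grip": 0.015}, {"dp": [0, 0, 0], "rot": [0, 0, -0.12], "grip": 0.015}])

```text
clock: 54.45
tcp_pos: [0.4985, 0.0268, 0.0807]
orientation: [2.97, 1.003, 0.007]
contact_force: [1.1, -0.5, -8.4]
grip_width: 0.022
```

```bash
python3 -c "
from h import *
o=st();print(o['moment'])"
```

```text
t 54.45 tcp [0.4985 0.0268 0.0807] xang 0.651 z [ 0.007 -0.005 -1.   ] F [ 1.1 -0.5 -8.4] g 0.022 q7 [-0.57  0.44  0.48  2.13 -0.32  0.64  0.78]
[-0.12035247 -0.24505234  0.00750712]
```

send_rows(motion=[{"dp": [-0.001, 0, 0.0005], "rot": [0.005, 0.007, -0.12], "grip": 0.015}, {"dp": [0, 0, 0], "rot": [0, 0, -0.12], "grip": 0.015}, {"dp": [0, 0, 0], "rot": [0, 0, -0.12], "grip": 0.015}, {"dp": [0, 0, 0], "rot": [0, 0, -0.12], "grip": 0.015}, {"dp": [0, 0, 0], "rot": [0, 0, -0.1], "grip": 0.015}, {"dp": [0, 0, 0], "rot": [0, 0, -0.08], "grip": 0.015}, {"dp": [0, 0, 0], "rot": [0, 0, 0], "grip": 0.015}])

```text
clock: 55.32
tcp_pos: [0.4965, 0.0261, 0.0801]
orientation: [3.139, -0.046, -0.004]
contact_force: [1.7, -0.6, -8.4]
grip_width: 0.022
```

```bash
python3 -c "
from h import *
o=st();print(o['moment'])"
```

```text
t 55.325 tcp [0.4965 0.0261 0.0801] xang -0.029 z [-0.003 -0.003 -1.   ] F [ 1.7 -0.6 -8.4] g 0.022 q7 [-0.7   0.48  0.66  2.13 -0.47  0.68  0.25]
[-0.19889561 -0.50407114  0.44159362]
```

Moment about z of 0.44 N·m means the pin is at its zero stop. Now lower it.

send_rows(motion=[{"dp": [0, 0.001, -0.004], "rot": [0, 0, 0.02], "grip": 0.015}, {"dp": [0, 0, -0.005], "rot": [0, 0, 0], "grip": 0.015}, {"dp": [0, 0, -0.004], "rot": [0, 0, 0], "grip": 0.015}, {"dp": [0, 0, 0], "rot": [0, 0, 0], "grip": 0.015}])

```text
clock: 55.82
tcp_pos: [0.497, 0.0262, 0.0682]
orientation: [3.141, -0.011, -0.003]
contact_force: [-4.0, -2.4, 3.0]
grip_width: 0.0218
```

```bash
python3 -c "
from h import *
o=st();print(o['moment'])"
```

```text
t 55.825 tcp [0.497  0.0262 0.0682] xang -0.007 z [-0.002 -0.    -1.   ] F [-4.  -2.4  3. ] g 0.0218 q7 [-0.68  0.5   0.63  2.14 -0.49  0.65  0.29]
[-0.2906959   0.85873931  0.05578146]
```

send_rows(motion=[{"dp": [0, 0, 0], "rot": [0, 0, 0], "grip": 0.06}, {"dp": [0, 0, 0], "rot": [0, 0, 0], "grip": 0.06}, {"dp": [0, 0, 0], "rot": [0, 0, 0], "grip": 0.06}, {"dp": [0, 0, 0.03], "rot": [0, 0, 0], "grip": 0.06}, {"dp": [0, 0, 0.06], "rot": [0, 0, 0], "grip": 0.06}, {"dp": [-0.01, -0.05, 0.05], "rot": [0, 0, 0], "grip": 0.06}, {"dp": [-0.01, -0.05, 0.02], "rot": [0, 0, 0], "grip": 0.06}, {"dp": [0, -0.05, 0], "rot": [0, 0, 0], "grip": 0.06}, {"dp": [0, -0.05, 0], "rot": [0, 0, 0], "grip": 0.06}, {"dp": [0, -0.05, 0], "rot": [0, 0, 0], "grip": 0.06}, {"dp": [0, -0.05, 0], "rot": [0, 0, 0], "grip": 0.06}, {"dp": [0, -0.05, 0], "rot": [0, 0, 0], "grip": 0.06}, {"dp": [0, 0, 0], "rot": [0, 0, 0], "grip": 0.06}])

```text
clock: 57.45
tcp_pos: [0.4796, -0.3249, 0.2287]
orientation: [-3.141, -0.003, -0.009]
contact_force: [-0.9, 1.3, -0.1]
grip_width: 0.0601
```

```bash
python3 - <<'E'
from h import *
o=st();g=grab('side');f=grab('top')
old=cv2.imread('pics/standS.png'); old=cv2.resize(old,(135,160),interpolation=cv2.INTER_AREA)
k2=cv2.resize(cv2.imread('pics/k2.png'),(160,160),interpolation=cv2.INTER_AREA)
now=g['img'][60:220,210:345,::-1]; cv2.imwrite('pics/z.png',now)
def knob(im):
    w=im[112:145,48:72].max(2); ys,xs=np.nonzero(w<60); return xs.mean()+48,ys.mean()+112,ys.min()+112,len(xs)
print('init',knob(old),'notch',knob(k2),'now',knob(now))
# handle / peg disc position in top view vs initial
t0=cv2.resize(cv2.imread('pics/standT.png'),(140,120),interpolation=cv2.INTER_AREA); n=f['img'][130:250,165:305,::-1]
for nm,(x0,y0,x1,y1) in dict(handle=(40,62,95,85),front=(20,95,110,112),knobT=(108,88,124,104)).items():
    T=t0[y0:y1,x0:x1]; r=cv2.matchTemplate(n[y0-6:y1+6,x0-6:x1+6],T,cv2.TM_CCOEFF_NORMED); _,v,_,p=cv2.minMaxLoc(r); print(nm,'shift',p[0]-6,p[1]-6,round(v,3))
for y,x in ((.238,.668),(.078,.662)):
    u,v=proj(g,(x,y,.15)); print('cyl px',u,v,g['img'][int(v)-1:int(v)+24:4,int(u)-12:int(u)+13:4].mean(2).round())
E
```

```text
t 57.45 tcp [ 0.4796 -0.3249  0.2287] xang 0.002 z [ 0.006  0.001 -1.   ] F [-0.9  1.3 -0.1] g 0.0601 q7 [-0.16  0.42  0.87  1.84 -0.38  1.05  0.85]
init (np.float64(58.869565217391305), np.float64(125.52173913043478), np.int64(120), 69) notch (np.float64(58.50666666666667), np.float64(123.18666666666667), np.int64(118), 75) now (np.float64(59.02777777777778), np.float64(125.59722222222223), np.int64(120), 72)
handle shift 0 0 0.991
front shift 0 0 0.991
knobT shift 0 0 0.998
cyl px 278.30176387542286 93.83856730847869 [[131. 135. 138. 144. 145. 147. 148.]
 [125. 129. 132. 138. 141. 144. 146.]
 [119. 124. 127. 131. 133. 138. 142.]
 [114. 118. 119. 125. 129. 132. 136.]
 [103. 108. 116. 116. 123. 125. 127.]
 [ 92. 101. 103. 111. 116. 119. 121.]
 [ 83.  90.  94. 102. 106. 111. 116.]]
cyl px 309.74476388406157 127.90678222846157 [[103. 109. 116. 118. 122. 125. 127.]
 [ 95. 100. 107. 109. 115. 156. 136.]
 [ 81.  90.  96. 102. 108.  96.  95.]
 [ 71.  80.  85. 103.  97.  96.  95.]
 [245.  67.  77.  95.  95.  96.  95.]
 [131. 137.  68.  96.  95.  96.  96.]
 [133. 133. 136.  96.  97.  95.  96.]]
```

```bash
python3 - <<'E'
from h import *
g=grab('side')
old=cv2.resize(cv2.imread('pics/standS.png'),(135,160),interpolation=cv2.INTER_AREA)
now=g['img'][60:220,210:345,::-1]
d=(abs(now.astype(int)-old).max(2)>25).astype(np.uint8)
n,l,s,c=cv2.connectedComponentsWithStats(cv2.morphologyEx(d,cv2.MORPH_CLOSE,np.ones((3,3))))
print([list(map(int,x)) for x in s[1:] if x[4]>12])
for y,x in ((.2379,.6675),(.0779,.6635)): print([tuple(int(a) for a in np.array(proj(g,(x,y,z)))-(210,60)) for z in (.03,.048,.1,.162)])
r=d[20:120:2,50:120:2]
for k in r: print(''.join('#' if v else '.' for v in k))
E
```

```text
[[0, 0, 135, 160, 7941], [0, 141, 55, 19, 753]]
[(70, 64), (70, 60), (69, 47), (67, 30)]
[(100, 97), (100, 93), (100, 80), (100, 64)]
#.####################.#########...
#..##.###########################..
##...##################.########.##
#....##############################
....#.#.###########.##.############
......##.############.#############
........#.#########################
.........#.########################
..........#.#######################
...........#.######################
............#.#####################
#............######################
.........#....#####################
##......#......####################
######..#.......###################
#####..#.........##################
##########.....#..#################
####.######......#..###########.###
##.########.......#.############.##
..#########.#......##############.#
...########.#.......##############.
.....#########...#...##############
.......######.#.##...##.###########
........#####.##.#....#.###########
........#.###...####...##.#########
........###.##...#####..###########
..............#..#####.#.#..#######
.................##.#####.##.######
.................##..###.####.#####
...................#..#############
......................#.##.########
...................#....###########
.......................#.##########
.......................############
.......................############
.......................#.#.########
.........................#.########
.....................#..##...######
......................######..#####
......................###.###.#####
.......................#####...####
........................###.....###
.................................##
..................................#
...................................
...................................
...................................
...................................
...................................
...................................
```

send_rows(motion=[{"dp": [0, 0.02, 0.04], "rot": [0, 0, 0], "grip": 0.06}, {"dp": [-0.003, 0.05, 0.04], "rot": [0, 0, 0], "grip": 0.06}, {"dp": [-0.003, 0.05, 0], "rot": [0, 0, 0], "grip": 0.06}, {"dp": [-0.003, 0.05, 0], "rot": [0, 0, 0], "grip": 0.06}, {"dp": [-0.003, 0.05, 0], "rot": [0, 0, 0], "grip": 0.06}, {"dp": [-0.003, 0.05, 0], "rot": [0, 0, 0], "grip": 0.06}, {"dp": [-0.003, 0.05, 0], "rot": [0, 0, 0], "grip": 0.06}, {"dp": [-0.003, 0.05, 0], "rot": [0, 0, 0], "grip": 0.06}, {"dp": [-0.003, 0.05, 0], "rot": [0, 0, 0], "grip": 0.06}, {"dp": [-0.003, 0.05, 0], "rot": [0, 0, 0], "grip": 0.06}, {"dp": [0, 0.02, 0], "rot": [0, 0, 0], "grip": 0.06}, {"dp": [0, 0, 0], "rot": [0, 0, 0], "grip": 0.06}])

```text
clock: 59.1
tcp_pos: [0.4454, 0.2054, 0.3085]
orientation: [-3.123, -0.078, -0.008]
contact_force: [0.5, -0.1, 0.5]
grip_width: 0.0598
```

```bash
python3 - <<'E'
from h import *
st();g=grab('side')
old=cv2.resize(cv2.imread('pics/standS.png'),(135,160),interpolation=cv2.INTER_AREA)
now=g['img'][60:220,210:345,::-1]
d=(abs(now.astype(int)-old).max(2)>16).astype(np.uint8)
for r in range(24,120,2): print(r,''.join('#' if v else '.' for v in d[r,40:125:1]))
E
```

```text
t 59.1 tcp [0.4454 0.2054 0.3085] xang 0.05 z [ 0.005  0.018 -1.   ] F [ 0.5 -0.1  0.5] g 0.0598 q7 [-1.12  0.08  0.62  1.93 -0.07  1.14 -0.43]
24 ...................................................#.................................
26 .....................................................................................
28 ..........................#..........................................................
30 ......................##.............................................................
32 ..............................#......................................................
34 .....................##.........#....................................................
36 ......................###............................................................
38 .......................##............................................................
40 ................................##...................................................
42 ...........................##.#.##...................................................
44 ..........................########.............................
[... 2625 characters left out ...]
......................................................................
106 #######..............................................................................
108 #####................................................................................
110 ####.................................................................................
112 ###..................................................................................
114 #...................................................................................#
116 ...................................................................................##
118 ...............................................................................#.#...
```

Both changed silhouettes sit over peg_2 (around (69,57)) and peg_0 (around (101,90)) as predicted. The middle peg is unchanged, and the carriage and knob match their initial position. Handing in.

```bash
python3 -c "
from h import *
print(hand_in())"
```

```text
the job is handed in; nothing more can be done
None
```

The job is done and handed in at about 59 s on the robot's clock. No verdict is reported back.

**What I did:**
- I lifted the plunger, turned it about 1.28 rad and let it rest in its notch.
- I pulled the carriage out to its stop.
- Two white cylinders were present. I picked each up by its foot, let it swing mouth down in an eased grip, and seated one on peg_2 and one on peg_0.
- I pushed the carriage home and turned the plunger back to its zero stop, where it dropped. The green cylinder was left alone.

**Last checks:**
- **Carriage:** the handle and the carriage's front edge showed no shift from their starting positions in the top view.
- **Plunger:** the knob was back at its starting height in the side view, within 0.1 pixel. The rest notch had read about 2.3 pixels higher.
- **Cylinders:** with the carriage out, both stood upright and seated on their pegs. Under the cover I could compare pixels only, because the 16-picture limit refused the last view. The changes lay where the two cylinders should be, and the middle peg looked unchanged.
- **Robot:** the gripper was clear of everything at hand-in.

**Doubtful or not checked:**
- **Force reading:** it showed no clear rise when the cylinders touched down or the carriage reached its stops. I judged those contacts by the tool no longer advancing.
- **Bystanders:** I did not re-measure the timer, dish or tally counter at the end. The arm stayed away from them.

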